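# Lay out the bedside corner

## Robot

A 6-joint arm with a two-finger parallel gripper is mounted at the origin on the work surface. World frame = base frame: x ahead of the robot, y to its left, z up, the work surface at z = 0. Lengths are in m, angles in rad, forces in N, time in s.
With the tool pointing down it reaches from about 0.375 to 0.9 m from the base axis. Payload 3.1 kg.
Tool frame: the origin (TCP) lies at the very end of the fingers, on their centre line; the grasp point (between the pads) lies 19 mm behind it (manip.hold_point_z is the distance from the TCP to the grasp point, in m); y points along the fingers, z is the direction in which the jaws open and shut, and the axes are right-handed (so a half turn about y gives the same grasp; the last joint's range is limited). The gripper opens to 85 mm and grips with 20 to 120 N. Pads are 22 mm wide; open, the fingers measure 114 mm over their backs; the gripper's body (76 mm by 85 mm) begins 54 mm behind the grasp point. The pads swing forward as they close: fully open they stand 13 mm farther back than shut.
Start: joints at [-1.284, 0.527, 1.433, -0, 1.181, -0.178], TCP at [0.281, -0.558, 0.231] pointing down, gripper open.
Joint ranges: [-3.08, 3.08], [-0.75, 2.2], [0.22, 2.44], [-1.43, 4.57], [0, 2.65], [-2.85, 2.85]. Speed limits (rad/s): [2.79, 2.79, 3.14, 3.14, 3.14, 3.14].

## Interface

Orientations are given as a unit quaternion [x, y, z, w].
In Python, from station import manip, eyes, workorder gives the robot as it stands. The module is installed in compiled form; this text tells all that it offers.
- The arm moves only by the shell command python3 -m jog 'ROWS' [OPENING] [FORCE]. ROWS is JSON, a list of rows, each a list of 2 entries, a list of its own where there are three numbers: the shift along the tool's x, y, z in cm, then the turn about the tool's y in rad. A call has 1 to 20 rows; each row is the pose to reach, as a shift and turn from the pose commanded when the call began, along the tool's axes at that moment; what a row does not reach only later rows make up. A row lasts 1/12 s, in which the tool goes at most 41.7 mm and 7.16 degrees, less where a joint would pass 70% of its speed; a pose out of reach is approached as far as the arm can. A call with a gripper value outside its range is refused whole. OPENING is the finger opening in cm, from 0 to 8.54, set as the call begins (- or left out, the last holds). The fingers move at their own pace and stop on an object; FORCE is the grip in N (left out, the last holds). Time passes only in rows, so rows that repeat a pose let the fingers close. It gives the time, the measured TCP pose, the force and the opening at its end, in the units of the state.
- manip.sense(): the state, without advancing time (a new reading comes with each control period).
- eyes.snapshot(name): name is "side" or "top"; returns a dict with "frame" (420x560x3 uint8, red, green, blue), "vfov" (degrees; the focal length in pixels is half the picture's height over the tangent of half this angle, whatever the lens; pixels are square), "cx", "cy" (the principal point, pixels), "rvec" (rotation vector, rad) and "tvec" (3), from world to camera coordinates, as OpenCV has them. Camera axes: x right, y down, z forward; pixel columns grow to the right and rows downward; lengths in m; the calibration is good to about 2 mm. A picture is of the moment at which its call begins. There is no depth.
- workorder.sign_off(): hands the job in, once; it reports no verdict.
The state is a dict: "t": time; "q": joint angles; "qd": joint speeds; "tau": joint torques, N m; "tcp_pos": TCP position; "tool_rot": TCP orientation; "force": force on the tool from outside, world axes, zero at the start; "ft_torque": the same for the moment, N m; "finger_gap": opening from 0.0 (shut) to 1.0 (fully open).
Only numpy, scipy, OpenCV 4.12 (cv2) and the standard library are available. Lean on these libraries where they do the work, as an engineer would, in place of code of your own. Each camera call takes 0.05 s, during which the arm holds its last target. There are 200 camera calls.

## Task

Lay out the bedside for the next guest: stand the travel mug in the middle of the red coaster and the pump bottle in the middle of the blue tile, with the grey ring dish on the mat exactly midway between them. Lay the nail brush, bristles down, on top of the soap tin, centred and lined up with it lengthwise, and lay the blue pen on the notebook, centred and lined up with its long side. Do not tip over the mug, the bottle or the dish.

Things in the scene. Friction and masses are not known exactly. Their poses are not given: they have to be found in the camera images.
- mug: loose stainless steel travel mug, a plain upright cylinder 64 mm in diameter, with a black lid and a small grey-tipped lever lying on it; 149 mm tall over all (steel to 128, lid to 140), about 0.26 kg. Origin: centre of its underside; z up its axis.
- bottle: loose white plastic pump dispenser, shut and empty (about 0.06 kg): round body 54 mm in diameter and straight-sided from 0 to 100 mm, orange pump above it to 132 mm, whose nozzle points along its x and ends 36 mm from the axis, 122 to 131 mm up. Origin: centre of its underside; z up its axis.
- ring_dish: loose grey ceramic ring dish, about 0.13 kg: round, 84 mm across the rim, 18 mm high, with an upright round post in its centre, 18 mm in diameter, its top 55 mm above the underside, to lift it by. Origin: centre of its underside; z up.
- nail_brush: loose wooden nail brush lying bristles down, 95 mm long (its x) by 40 mm wide (its y) by 35 mm high, about 0.06 kg: dark wooden back from 16 to 35 mm up, pale bristles (stiff, 82 x 32 mm) below. Origin: centre of its underside; z up.
- pen: loose blue plastic pen lying flat, 136 mm long (its x, tip at -x), 11 mm wide and 11 mm thick, six-sided so that it does not roll; about 14 g. Origin: under its middle, on the surface it lies on; z up.
- mat: fixed dark rubber mat 340 mm long (its y), 100 mm wide (its x), 4 mm thick. The red coaster and the blue tile lie on it, each 115 mm from its middle, one towards each end (which is which varies). Origin: centre of its underside, 4 mm below its top.
- red_coaster: fixed round red plastic coaster, 88 mm in diameter, 6 mm thick, lying on the mat. Origin: centre of its underside, so its top is 6 mm above the origin.
- blue_tile: fixed square blue ceramic tile, 84 x 84 mm, 6 mm thick, lying on the mat. Origin: centre of its underside, so its top is 6 mm above the origin.
- soap_tin: fixed closed aluminium soap tin, 112 mm long (its x), 77 mm wide (its y), 35 mm high, with a flat lid. Origin: centre of its underside. It stands off one end of the mat, the notebook off the other (which is which varies).
- notebook: fixed closed notebook with a green cover, 148 mm long (its x), 105 mm wide (its y), 14 mm thick. Origin: centre of its underside. Other small things (a padlock, a balm tin, a matchbox, a power bank), all under 20 mm high and not part of the job, lie about the crate top, none within 25 mm of a grasp.
There are look-alikes about, which are no part of the job. Several things look just like the ring_dish: the one meant starts farthest to the robot's left.

How it is judged:
By the outcome, as a careful person would: the job done as asked, in the order asked, and still so for the second after the job is handed in, with the robot touching nothing.
It also fails if it takes over 128 s, if anything falls off the work surface, if the arm or the gripper's body presses on something with over 40 N, if the wrist force passes 120 N, or if a joint passes its speed limit or range.

## Working session

There is one attempt and no reset: what is moved stays moved. The work goes in short steps, Python scripts to look and compute and a shell command to move; the robot and the scene stay as the last step left them, time stands still between calls to the robot, and variables do not carry over. Pictures are saved under pics/ and viewed, about 12 in all and at most 16, crops included, and the job is handed in when it is done.

```bash
mkdir -p pics; cat > h.py <<'E'
import numpy as np, cv2
from scipy.spatial.transform import Rotation as R
from station import manip, eyes, workorder
def snap(n):
    s=eyes.snapshot(n); f=s["frame"]; h=f.shape[0]
    F=h/2/np.tan(np.radians(s["vfov"])/2)
    K=np.array([[F,0,s["cx"]],[0,F,s["cy"]],[0,0,1]])
    return dict(f=f,K=K,r=np.array(s["rvec"],float),t=np.array(s["tvec"],float),keys=list(s.keys()))
def ray(c,px,z):
    M=R.from_rotvec(c['r']).as_matrix(); o=-M.T@c['t']
    d=(np.c_[np.atleast_2d(px),np.ones(len(np.atleast_2d(px)))]@np.linalg.inv(c['K']).T)@M
    return o+d*((z-o[2])/d[:,2])[:,None]
def proj(c,P):
    return cv2.projectPoints(np.atleast_2d(np.array(P,float)),c['r'],c['t'],c['K'],None)[0][:,0]
def save(c,name,box=None,s=1):
    f=c['f']
    if box: x0,y0,x1,y1=box; f=f[y0:y1,x0:x1]
    cv2.imwrite('pics/'+name,cv2.resize(f[...,::-1],None,fx=s,fy=s,interpolation=cv2.INTER_CUBIC))
E
python3 - <<'E'
from h import *
for n in("top","side"):
    c=snap(n); save(c,n+'0.png',s=1.42); M=R.from_rotvec(c['r']).as_matrix(); print(n,-M.T@c['t'],M[2],c['K'][0,0],c['keys'])
    np.save(n+'0.npy',c['f'])
s=manip.sense(); print(s, R.from_quat(s['tool_rot']).as_matrix(), manip.hold_point_z)
E
```

```text
top [ 0.19314221 -0.059549    1.20228588] [ 0.20059924  0.01667196 -0.97953152] 486.844569315428 ['frame', 'vfov', 'cx', 'cy', 'rvec', 'tvec']
side [0.18218114 0.62510737 0.82946242] [ 0.23831081 -0.62365803 -0.74448547] 431.1205324922564 ['frame', 'vfov', 'cx', 'cy', 'rvec', 'tvec']
{'t': 0.1, 'q': array([-1.28347076e+00,  5.28389808e-01,  1.43375945e+00, -2.29894873e-08,
        1.18140551e+00, -1.78503062e-01]), 'qd': array([ 0.00040556, -0.00070644, -0.002233  , -0.00047814, -0.00013685,
        0.00042632]), 'tau': array([ 4.24031450e-04, -4.43304241e+01, -1.78586841e+01, -2.79538735e-04,
        3.86670639e-03, -2.32485894e-05]), 'tcp_pos': array([ 0.28056825, -0.55777298,  0.23042595]), 'tool_rot': array([-0.16324789,  0.68870574, -0.68732037,  0.16317242]), 'force': array([0.01624727, 0.80054879, 0.27826426]), 'ft_torque': array([ 0.07091934, -0.0198954 ,  0.04721534]), 'finger_gap': 0.998735052415557} [[-8.93449775e-01 -5.56060825e-04  4.49162766e-01]
 [-4.49162975e-01  1.88167148e-03 -8.93447862e-01]
 [-3.48365411e-04 -9.99998075e-01 -1.93094089e-03]] 0.0187
```

View pics/top0.png

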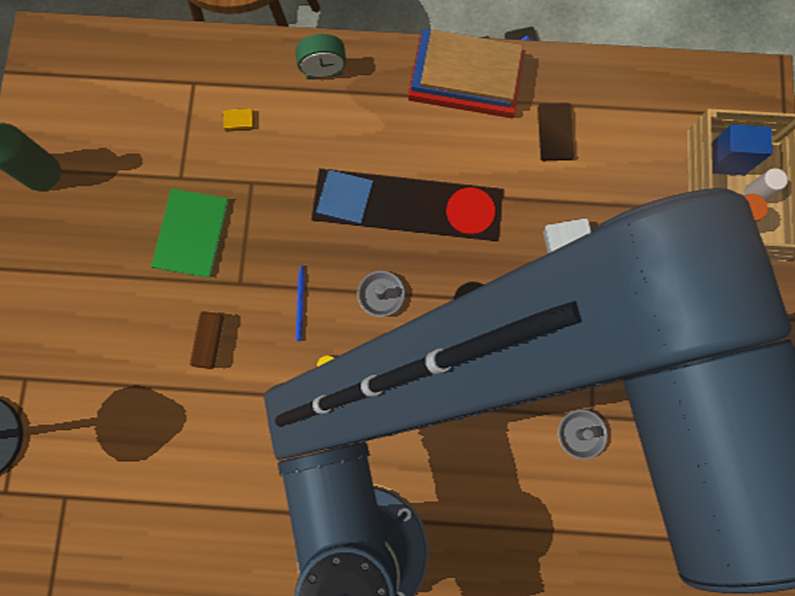

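View pics/side0.png

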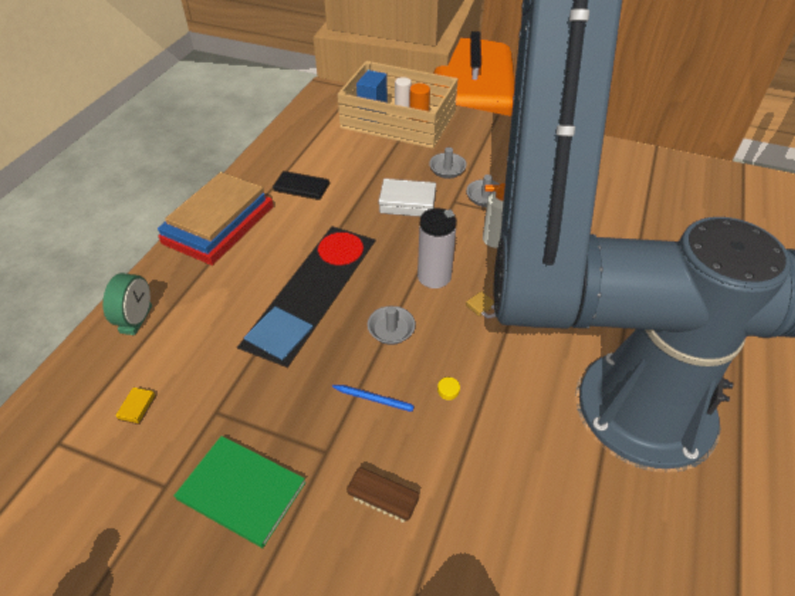

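Top view (scaled ×1.42): mat with blue tile (345,195) and red coaster (470,210), notebook (190,232), pen (301,303), brush (207,340), tin (568,235, partly hidden). Dish candidates are top (382,293) and (583,433), and side (391,323), (447,163) and (485,190). The one farthest left is top (382,293) = side (391,323). The mug is at side (437,248) and the bottle at side (493,215), half hidden behind the arm.

```bash
cat >> h.py <<'E'
def hsv(c): return cv2.cvtColor(c['f'],cv2.COLOR_RGB2HSV)
def blob(c,lo,hi,box,s=1.42):
    """largest contour of HSV range inside box (in scaled view px)"""
    m=cv2.inRange(hsv(c),np.array(lo),np.array(hi)); x0,y0,x1,y1=[int(v/s) for v in box]
    k=np.zeros_like(m); k[y0:y1,x0:x1]=m[y0:y1,x0:x1]
    cs=cv2.findContours(k,cv2.RETR_EXTERNAL,cv2.CHAIN_APPROX_NONE)[0]
    return max(cs,key=cv2.contourArea)[:,0].astype(float)
def rect(c,ct,z):
    """min-area rectangle in world mm at plane z: centre, long/short, angle of long side deg"""
    w=ray(c,ct,z)[:,:2]*1000
    (cx,cy),(a,b),t=cv2.minAreaRect(w.astype(np.float32))
    if a<b: a,b,t=b,a,t+90
    return np.round([cx,cy,a,b,(t+90)%180-90],1)
E
python3 - <<'E'
from h import *
T=snap("top"); S=snap("side")
B=dict(red=((0,180,120),(8,255,255),.010,(430,170,520,250),(300,220,380,280)),
 tile=((100,90,100),(115,200,255),.010,(310,165,380,230),(230,300,330,370)),
 note=((50,100,60),(75,255,255),.014,(140,180,250,290),(160,420,320,560)),
 pen=((105,150,80),(130,255,255),.0055,(280,250,320,350),(320,370,430,420)),
 brush=((0,60,20),(20,255,110),.035,(185,300,226,372),(340,455,430,530)))
for n,(lo,hi,z,bt,bs) in B.items():
    for c,b in((T,bt),(S,bs)):
        print(n,rect(c,blob(c,lo,hi,b),z))
# mat (dark), dish rim, posts, tin
for c,b in((T,(300,160,510,250)),(S,(230,220,385,370))):
    print('mat dark',rect(c,blob(c,(0,0,0),(180,255,60),b),.004))
for c,b in((T,(350,262,412,325)),(S,(360,300,420,348))):
    print('dish grey',rect(c,blob(c,(0,0,60),(180,60,255),b),.018))
print('tin',rect(S,blob(S,(0,0,150),(180,60,255),(370,170,445,222)),.035))
print('mug lid',rect(S,blob(S,(0,0,0),(180,255,60),(405,200,465,245)),.14))
print('pts dish', ray(T,[[382/1.42,293/1.42]],.018), ray(S,[[391/1.42,323/1.42]],.018))
print('others', ray(S,np.array([[447,175],[485,200],[493,245],[435,285]])/1.42,0), ray(T,np.array([[583,433]])/1.42,0.018))
print('tip',ray(S,[[490/1.42,187/1.42]],.127))
f=cv2.resize(S['f'][100:240,230:370],None,fx=4,fy=4,interpolation=cv2.INTER_CUBIC); cv2.imwrite('pics/s1.png',f[...,::-1])
E
```

```text
red [ 596.1 -152.2   86.5   84.5  -40.8]
red [ 595.1 -144.7   88.    86.2  -68.7]
tile [608.7  76.9  84.3  83.4  79.1]
tile [607.1  83.1  85.3  84.1  79.4]
note [521.3 346.8 150.  106.4  -6.2]
note [520.1 352.9 151.4 107.5  -6. ]
pen [408.5 139.4 132.5   8.7   3.1]
pen [407.3 142.6 130.5  11.6   3.5]
brush [329.1 285.   98.3  57.6   6.7]
brush [327.3 290.6  95.4  53.2  -3.8]
mat dark [602.1 -39.1 340.2 100.1  87.1]
mat dark [601.5 -31.5 335.4  96.9  87. ]
dish grey [431.3  -1.2  82.   78.6 -86.3]
dish grey [431.2   3.5  78.9  78.5 -68.7]
tin [ 520.3 -310.5  110.8  110.5  -76. ]
mug lid [ 402.5 -143.6   66.6   58.4  -70.3]
pts dish [[ 0.43165458 -0.00498483  0.018     ]] [[0.43122399 0.00101789 0.018     ]]
others [[ 0.47711963 -0.45541131  0.        ]
 [ 0.37469238 -0.40168049  0.        ]
 [ 0.32210989 -0.27218592  0.        ]
 [ 0.39411961 -0.12772982  0.        ]] [[ 0.21453468 -0.35849893  0.018     ]]
tip [[ 0.34681834 -0.28428518  0.127     ]]
```

View pics/s1.png

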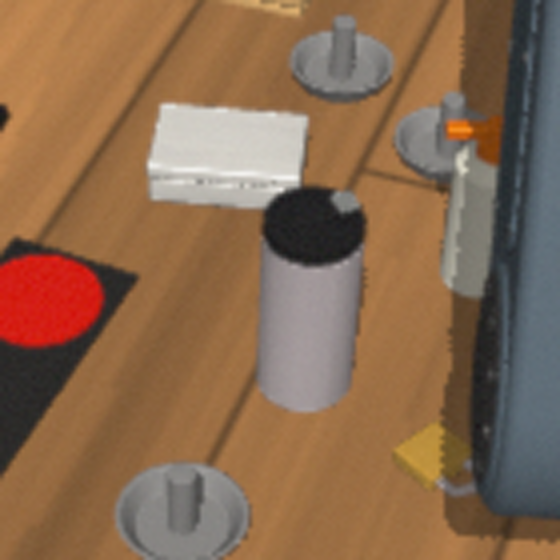

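The tin is white (228,150 in the crop), the mug is upright (312,300), and the leftmost dish (182,510) is clear. The two cameras disagree by about 6 mm in y, so I'll settle that with the gripper in view above the mug.

```bash
cat >> h.py <<'E'
def go(x,y,z,yaw=None):
    """shift (tool axes, cm) and turn (rad) to reach TCP x,y,z (m), jaw axis yaw (deg, mod 180)"""
    s=manip.sense(); M=R.from_quat(s['tool_rot']).as_matrix()
    y0=np.arctan2(M[1,2],M[0,2]); X=np.array([np.sin(y0),-np.cos(y0),0]); Z=np.array([np.cos(y0),np.sin(y0),0])
    d=(np.array([x,y,z])-s['tcp_pos'])*100
    out=np.round([d@X,-d[2],d@Z],2); turns=[]
    if yaw is not None:
        for k in(-2,-1,0,1,2):
            t=y0-np.radians(yaw)+k*np.pi
            q6=np.arctan2(y,x)-(y0-t)
            if abs(q6)<2.7: turns.append(round(t,3))
        turns.sort(key=abs)
    print('shift',out.tolist(),'turn',turns[:2],'rows>=',np.ceil(np.linalg.norm(d)/4.17), 'now',np.round(s['tcp_pos']*1000,1),'yaw',round(np.degrees(y0),1),'t',s['t'])
E
python3 -c "
from h import *
go(.403,-.143,.26)"
```

```text
shift [-29.57, -2.93, -31.58] turn [] rows>= 11.0 now [ 280.6 -558.   230.7] yaw -63.3 t 0.2
```

```bash
python3 -m jog '[[[-29.6,-3,-31.6],0],[[-29.6,-3,-31.6],0],[[-29.6,-3,-31.6],0],[[-29.6,-3,-31.6],0],[[-29.6,-3,-31.6],0],[[-29.6,-3,-31.6],0],[[-29.6,-3,-31.6],0],[[-29.6,-3,-31.6],0],[[-29.6,-3,-31.6],0],[[-29.6,-3,-31.6],0],[[-29.6,-3,-31.6],0],[[-29.6,-3,-31.6],0],[[-29.6,-3,-31.6],0],[[-29.6,-3,-31.6],0],[[-29.6,-3,-31.6],0],[[-29.6,-3,-31.6],0]]' 8.5 40
python3 - <<'E'
from h import *
T=snap("top"); S=snap("side"); np.save('T1.npy',T['f']); np.save('S1.npy',S['f'])
a=T['f'].copy(); b=S['f'].copy(); s=manip.sense()
for c,i in((T,a),(S,b)):
    p=proj(c,[s['tcp_pos']]); print(p)
    cv2.drawMarker(i,tuple(int(v) for v in p[0].round()),(255,0,255),cv2.MARKER_CROSS,9,1)
cv2.imwrite('pics/m1.png',cv2.resize(np.vstack([a[90:390],b[50:350]])[...,::-1],None,fx=1,fy=1))
x,y=proj(S,[s['tcp_pos']])[0].astype(int); save(dict(f=b),'m2.png',(max(0,x-90),y-80,x+110,y+110),3)
save(dict(f=a),'m3.png',None,1.42)
E
```

```text
t: 1.53
tcp_pos: [0.4031, -0.1444, 0.2612]
tool_rot: [0.163, -0.688, 0.688, -0.162]
force: [-0.1, -0.4, -1.1]
finger_gap: 0.998
[[334.2806452  200.35887063]]
[[310.72497759 113.95481982]]
```

View pics/m2.png

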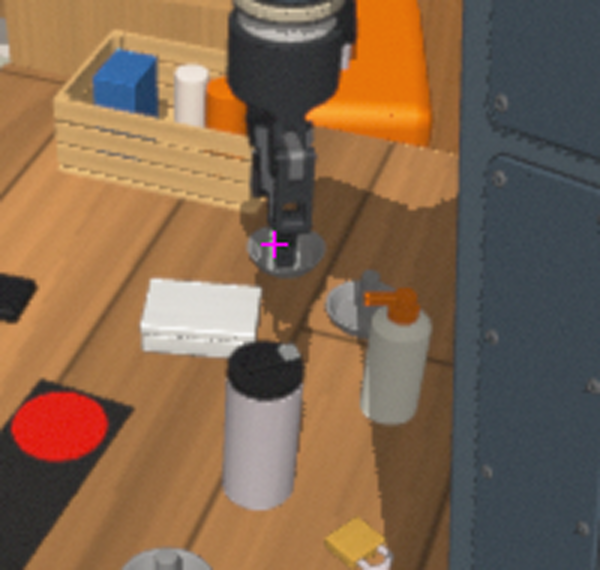

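View pics/m3.png

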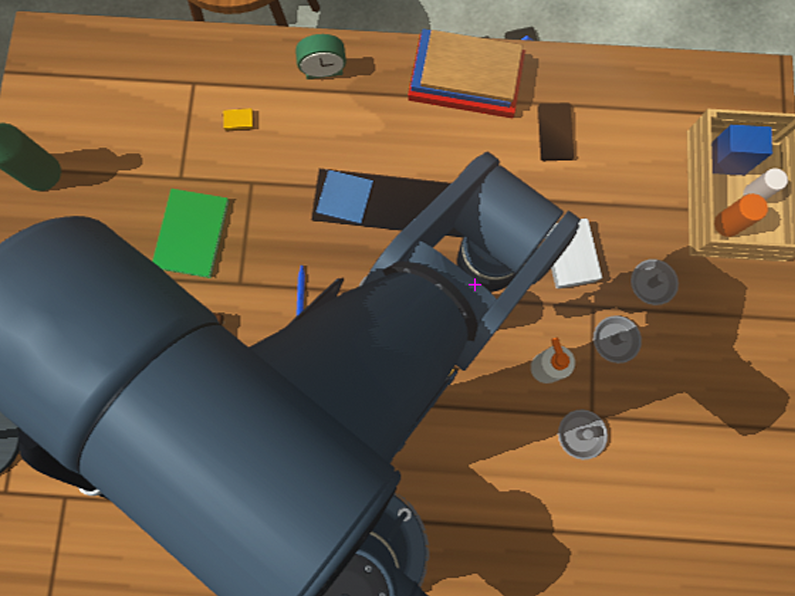

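```bash
python3 - <<'E'
from h import *
T=snap("top"); S=snap("side"); s=manip.sense(); M=R.from_quat(s['tool_rot']).as_matrix(); p=s['tcp_pos']
x,y=proj(S,[p])[0].astype(int); x0=max(0,x-90); y0=y-80
def cr(P): return np.round((proj(S,P)-[x0,y0])*3,0).tolist()
for b in(.013,0): print(b,cr([p+M@[sx*.011,-b,-w] for w in(.0425,.05) for sx in(-1,1)]))
# mug: steel silhouette edges in side; circle at lid top z=.140
ct=blob(S,(0,0,0),(180,255,70),(*(np.array([x0+225/3,y0+335/3])*1.42),*(np.array([x0+305/3,y0+405/3])*1.42)))
w=ray(S,ct,.140); print('lid circle',cv2.minEnclosingCircle((w[:,:2]*1000).astype(np.float32)))
# mug bottom: predicted bottom lowest pixel vs observed, bottle etc
for cy in(-.143,-.148): 
  a=np.linspace(0,6.28,60); 
  for z in(0,.14): P=proj(S,np.c_[.403+.032*np.cos(a),cy+.032*np.sin(a),0*a+z]); print(cy,z,np.round((P.min(0)-[x0,y0])*3),np.round((P.max(0)-[x0,y0])*3))
# bottle body bottom and pump in top image; nozzle
print('orange top',ct.shape)
for c,n,b in((T,'T',(535,330,580,375)),(S,'S',tuple(np.array([x0+355/3,y0+280/3,x0+435/3,y0+325/3])*1.42))):
    o=blob(c,(5,150,100),(14,255,255),b); w=ray(c,o,.1315); 
    d=w[:,:2]-w[:,:2].mean(0); i=np.argmax(np.hypot(*d.T)); print(n,'pump mean',w.mean(0).round(4),'tip',w[i].round(4), rect(c,o,.1315))
    o=blob(c,(0,0,110),(180,70,255),b if n=='T' else tuple(np.array([x0+355/3,y0+300/3,x0+435/3,y0+430/3])*1.42)); print(' body z=.1 ',rect(c,o,.1),'z0',rect(c,o,0.0))
save(T,'b1.png',(360,140,480,330),3)
E
```

```text
0.013 [[266.0, 261.0], [297.0, 259.0], [268.0, 268.0], [299.0, 266.0]]
0 [[265.0, 276.0], [296.0, 274.0], [267.0, 283.0], [297.0, 281.0]]
lid circle ((403.48516845703125, -143.8380889892578), 34.71775436401367)
-0.143 0 [219. 460.] [291. 512.]
-0.143 0.14 [224. 340.] [303. 392.]
-0.148 0 [221. 457.] [293. 508.]
-0.148 0.14 [226. 336.] [305. 388.]
orange top (67, 2)
T pump mean [ 0.3341 -0.2872  0.1315] tip [ 0.3068 -0.2924  0.1315] [ 332.2 -288.7   50.5   28.1   18.8]
 body z=.1  [ 324.7 -295.5   52.4   43.   -86.3] z0 [ 336.6 -316.9   57.2   46.9  -86.3]
S pump mean [ 0.3298 -0.2764  0.1315] tip [ 0.3231 -0.304   0.1315] [ 327.  -273.5   48.3   48.2   37.3]
 body z=.1  [ 312.9 -235.4  153.1   51.7  -80.5] z0 [ 330.8 -353.4  174.1   58.8  -80.5]
```

View pics/b1.png

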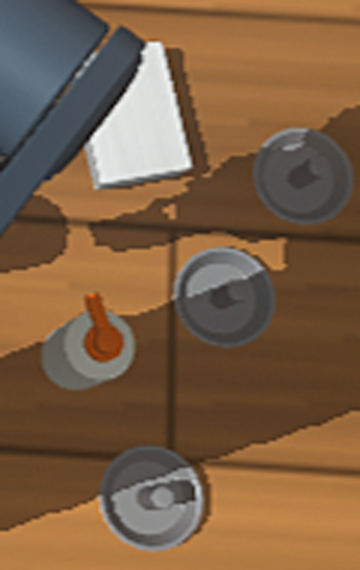

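Side crop: the near fingertip appears where the kinematics predict (285,268), so the side camera is trustworthy and the top camera reads about 6 mm low in y. Top crop: bottle at (90,345), with its nozzle pointing to about (95,298). I'll grasp the mug now.

```bash
python3 -c "
from h import *
go(.4025,-.1445,.084)"
python3 -m jog '[[[0,4.2,0],0],[[0,8.4,0],0],[[0,11,0],0],[[0,13,0],0],[[0,15,0],0],[[0,16.5,0],0],[[0,17.7,0],0],[[0,17.7,0],0],[[0,17.7,0],0]]' 8.5 40
python3 -m jog '[[[0,0,0],0],[[0,0,0],0],[[0,0,0],0],[[0,0,0],0],[[0,0,0],0],[[0,0,0],0],[[0,0,0],0],[[0,0,0],0]]' 5 45
```

```text
shift [0.08, 17.72, 0.04] turn [] rows>= 5.0 now [ 403.1 -143.8  261.2] yaw -63.4 t 1.7333
t: 2.48
tcp_pos: [0.4031, -0.1433, 0.0839]
tool_rot: [-0.163, 0.688, -0.688, 0.163]
force: [0.4, -0.1, 0.8]
finger_gap: 0.993
t: 3.15
tcp_pos: [0.4054, -0.1449, 0.0856]
tool_rot: [0.162, -0.686, 0.69, -0.165]
force: [0.4, -3.8, 5.8]
finger_gap: 0.741
```

```bash
python3 -c "
from h import *
go(.5955,-.1461,.125)"

```

```text
shift [-16.93, -3.94, 8.65] turn [] rows>= 5.0 now [ 405.4 -144.9   85.6] yaw -63.3 t 3.15
```

```bash
python3 -m jog '[[[0,-2,0],0],[[0,-4,0],0],[[-1.7,-4,0.85],0],[[-4.2,-4,2.2],0],[[-7,-4,3.6],0],[[-10,-4,5.1],0],[[-13,-4,6.6],0],[[-15.5,-4,7.9],0],[[-16.7,-4,8.5],0],[[-16.9,-4,8.6],0],[[-16.9,-4,8.6],0],[[-16.9,-4,8.6],0],[[-16.9,-4,8.6],0]]'
python3 - <<'E'
from h import *
T=snap("top"); S=snap("side"); save(S,'c1.png',(170,60,320,240),3); s=manip.sense(); print(s['tcp_pos'])
b=(300,130,390,220)
m=blob(S,(0,0,0),(180,255,70),(300,120,390,215))
print(rect(S,m,.18),cv2.boundingRect(m.astype(np.float32)))
# tin from top & side
E
```

```text
t: 4.23
tcp_pos: [0.5905, -0.1434, 0.1238]
tool_rot: [-0.164, 0.689, -0.687, 0.162]
force: [0.0, 0.1, -2.6]
finger_gap: 0.742
[ 0.59129615 -0.1437873   0.12421042]
[ 622.4 -179.8  281.1   96.3  -66.3] (211, 84, 40, 67)
```

View pics/c1.png

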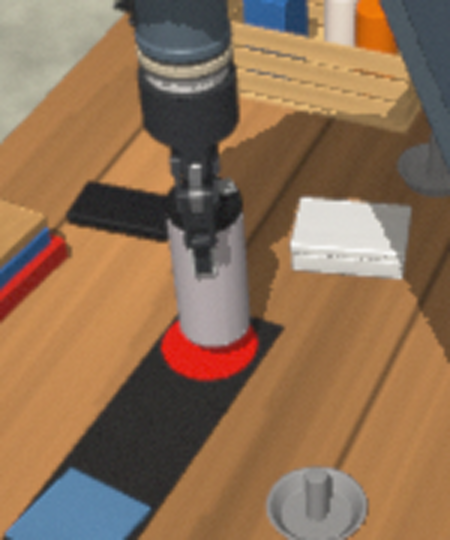

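Side crop: the mug is held upright over the coaster (mug bottom about (213,345), coaster (210,345)). Next, its offset in the hand.

```bash
cat >> h.py <<'E'
def circ(c,ct,z,r,lowfrac,g):
    """centre of circle (radius r, height z) from the lower part of silhouette ct: left, right, bottom extremes"""
    from scipy.optimize import least_squares
    y1=ct[:,1].max(); low=ct[ct[:,1]>y1-lowfrac]; a=np.linspace(0,2*np.pi,120)
    obs=np.array([low[:,0].min(),low[:,0].max()+0.,y1])
    def f(p):
        P=proj(c,np.c_[p[0]+r*np.cos(a),p[1]+r*np.sin(a),0*a+z]); return np.array([P[:,0].min(),P[:,0].max(),P[:,1].max()])-obs
    q=least_squares(f,g); return np.round(q.x*1000,1),np.round(q.fun,1)
E
python3 - <<'E'
from h import *
S=snap("side"); s=manip.sense(); h=hsv(S)
sc=1.42; b=tuple(v*sc for v in(170+168/3,60+255/3,170+252/3,60+352/3))
ct=blob(S,(0,0,90),(180,60,255),b); print(cv2.boundingRect(ct.astype(np.float32)))
print(circ(S,ct,.039,.032,10,[.59,-.145]), s['tcp_pos'])
r=blob(S,(0,180,120),(8,255,255),tuple(v*sc for v in(210,155,262,190))); print('red',circ(S,r,.010,.044,14,[.59,-.145]))
E
```

```text
(227, 145, 26, 30)
(array([ 592.3, -150.3]), array([-0.3,  0.3, -0. ])) [ 0.59164803 -0.1439722   0.12433633]
red (array([ 594.9, -144.9]), array([-0.5,  0.5, -0. ]))
```

```bash
python3 - <<'E'
from h import *
S=snap("side")
for x in(236,240,244): print(x,[(y,S['f'][y,x].tolist()) for y in range(168,190)])
for y in(160,170): print(y,[(x,S['f'][y,x].tolist()) for x in list(range(222,232))+list(range(248,258))])
a=np.linspace(0,6.28,80)
s=manip.sense(); p=s['tcp_pos']; 
for z in(.036,.039): 
    P=proj(S,np.c_[p[0]+.032*np.cos(a),p[1]+.032*np.sin(a),0*a+z]); print(P.min(0),P.max(0))
E
```

```text
236 [(168, [172, 163, 164]), (169, [174, 163, 164]), (170, [176, 165, 165]), (171, [173, 164, 164]), (172, [175, 163, 164]), (173, [172, 158, 160]), (174, [165, 129, 129]), (175, [164, 53, 51]), (176, [216, 31, 18]), (177, [225, 34, 24]), (178, [225, 24, 10]), (179, [226, 34, 27]), (180, [225, 32, 21]), (181, [225, 29, 21]), (182, [225, 31, 18]), (183, [225, 34, 20]), (184, [223, 30, 15]), (185, [221, 33, 19]), (186, [158, 40, 34]), (187, [72, 48, 43]), (188, [48, 47, 44]), (189, [45, 47, 44])]
240 [(168, [174, 163, 166]), (169, [174, 164, 164]), (170, [173, 164, 164]), (171, [172, 163, 163]), (172, [173, 162, 163]), (173, [174, 163, 165]), (174, [169, 154, 154]), (175, [138, 73, 71]), (176, [139, 29, 26]), (177, [166, 31, 22]), (178, [221, 31, 21]), (179, [226, 33, 25]), (180, [224, 26, 17]), (181, [226, 32, 19]), (182, [225, 27, 25]), (183, [226, 31, 24]), (184, [226, 33, 26]), (185, [225, 29, 18]), (186, [158, 33, 28]), (187, [68, 45, 42]), (188, [47, 44, 42]), (189, [46, 44, 44])]
244 [(168, [166, 157, 158]), (169, [166, 157, 157]), (170, [167, 157, 158]), (171, [168, 157, 158]),
[... 727 characters left out ...]
03]), (252, [101, 89, 83]), (253, [99, 74, 52]), (254, [104, 74, 49]), (255, [103, 75, 48]), (256, [102, 72, 45]), (257, [104, 76, 47])]
170 [(222, [182, 130, 77]), (223, [176, 125, 78]), (224, [146, 105, 67]), (225, [137, 59, 45]), (226, [217, 36, 26]), (227, [223, 32, 12]), (228, [223, 30, 22]), (229, [220, 42, 37]), (230, [190, 92, 91]), (231, [165, 139, 137]), (248, [146, 137, 139]), (249, [138, 130, 130]), (250, [132, 117, 116]), (251, [128, 76, 75]), (252, [134, 37, 35]), (253, [130, 22, 21]), (254, [97, 30, 30]), (255, [62, 42, 42]), (256, [45, 45, 42]), (257, [49, 47, 45])]
[227.89200546 160.28936149] [251.55895553 176.32826563]
[227.79661317 159.46765079] [251.50916243 175.50718331]
```

Subpixel edges agree with a mug centred on the TCP, so only the coaster and tile centres need refining. Their visible side walls bias the simple rectangles.

```bash
python3 - <<'E'
from h import *
from scipy.optimize import least_squares
S=snap("side"); T=snap("top"); F=dict(S=np.load('side0.npy'),T=np.load('top0.npy'))
a=np.linspace(0,2*np.pi,200)
for n,c,b in(('S',S,(300,220,380,280)),('T',T,(430,170,520,250))):
    c['f']=F[n]; f=F[n].astype(float); r=np.clip((f[...,0]-f[...,1]-20)/150,0,1)
    x0,y0,x1,y1=[int(v/1.42) for v in b]
    k=cv2.resize(r[y0:y1,x0:x1],None,fx=8,fy=8,interpolation=cv2.INTER_LINEAR)>.55
    ys,xs=np.nonzero(k); q=lambda v,o:(v+.5)/8-.5+o
    ob=np.array([q(xs.min(),x0),q(xs.max(),x0),q(ys.min(),y0),q(ys.max(),y0)]); print(n,ob)
    for zb in(.010,.004):
        def g(p):
            A=proj(c,np.c_[p[0]+.044*np.cos(a),p[1]+.044*np.sin(a),0*a+.010]);B=proj(c,np.c_[p[0]+.044*np.cos(a),p[1]+.044*np.sin(a),0*a+zb]);P=np.r_[A,B]
            return np.r_[P.min(0)[0],P.max(0)[0],P.min(0)[1],P.max(0)[1]]-ob
        s=least_squares(g,[.595,-.147]); print(zb,(s.x*1000).round(1),s.fun.round(2))
    print([f[int(ob[3])-j,int((ob[0]+ob[1])/2)].astype(int).tolist() for j in range(-2,5)])
    # tile and mat columns in side
f=F['S']
x,y=int(275/1.42),int(345/1.42)
print('tile front edge',[f[yy,x-8].tolist() for yy in range(y-5,y+16)])
print('note front',[f[yy,205].tolist() for yy in range(352,380)])
E
```

```text
S [223.4375 255.3125 163.4375 186.0625]
0.01 [ 595.5 -145.5] [-0.05  0.05  0.33 -0.31]
0.004 [ 597.  -148.5] [-0.06  0.06 -0.45  0.41]
[[43, 42, 40], [68, 42, 40], [150, 36, 31], [214, 29, 25], [213, 23, 12], [214, 25, 18], [212, 25, 18]]
T [313.8125 348.0625 131.5625 163.9375]
0.01 [ 596.7 -152. ] [-0.06  0.06 -0.23  0.22]
0.004 [ 597.6 -152.1] [-0.12  0.12 -0.56  0.55]
[[43, 30, 26], [124, 26, 17], [205, 27, 17], [194, 27, 18], [191, 27, 19], [191, 28, 18], [191, 27, 18]]
tile front edge [[84, 121, 155], [80, 120, 155], [84, 122, 154], [83, 120, 152], [82, 119, 152], [84, 120, 153], [81, 117, 150], [79, 114, 147], [75, 108, 137], [63, 76, 88], [45, 46, 46], [46, 48, 46], [39, 39, 37], [39, 38, 36], [52, 50, 44], [90, 67, 50], [145, 104, 62], [149, 107, 64], [145, 103, 64], [143, 102, 62], [141, 99, 62]]
note front [[124, 133, 111], [110, 129, 100], [92, 118, 76], [117, 105, 63], [137, 100, 59], [147, 103, 63], [147, 103, 62], [149, 108, 66], [149, 104, 65], [143, 99, 61], [138, 98, 62], [129, 93, 56], [123, 87, 55], [114, 81, 49], [107, 77, 49], [100, 71, 45], [111, 79, 51], [119, 85, 53], [130, 92, 57], [140, 100, 63], [149, 106, 67], [155, 111, 66], [160, 114, 67], [160, 114, 68], [164, 116, 68], [163, 116, 68], [164, 118, 70], [165, 117, 72]]
```

```bash
python3 -c "
from h import *
go(.596,-.1468,.0958)"
```

```text
shift [-0.2, 2.87, 0.4] turn [] rows>= 1.0 now [ 592.4 -144.1  124.5] yaw -63.3 t 4.5333
```

```bash
python3 -m jog '[[[-0.1,0,0.2],0],[[-0.2,0,0.4],0],[[-0.2,1,0.4],0],[[-0.2,2,0.4],0],[[-0.2,2.4,0.4],0],[[-0.2,2.6,0.4],0],[[-0.2,2.7,0.4],0],[[-0.2,2.75,0.4],0],[[-0.2,2.75,0.4],0],[[-0.2,2.75,0.4],0]]'
```

```text
t: 5.37
tcp_pos: [0.5967, -0.1468, 0.0971]
tool_rot: [0.163, -0.688, 0.688, -0.163]
force: [0.3, 0.7, -2.5]
finger_gap: 0.741
```

```bash
python3 -m jog '[[[0,0.05,0],0],[[0,0.1,0],0],[[0,0.15,0],0],[[0,0.2,0],0],[[0,0.2,0],0],[[0,0.2,0],0]]'
```

```text
t: 5.87
tcp_pos: [0.5968, -0.1468, 0.0956]
tool_rot: [0.163, -0.688, 0.688, -0.163]
force: [-0.1, -0.2, 3.8]
finger_gap: 0.741
```

```bash
python3 -m jog '[[[0,0,0],0],[[0,0,0],0],[[0,0,0],0],[[0,0,0],0],[[0,0,0],0],[[0,0,0],0],[[0,-2,0],0],[[0,-5,0],0],[[0,-9,0],0],[[0,-13,0],0],[[0,-15,0],0],[[0,-15,0],0],[[0,-15,0],0]]' 8.5
python3 - <<'E'
from h import *
go(.326,-.285,.24,0)
T=snap("top");S=snap("side");np.save('T2.npy',T['f']);np.save('S2.npy',S['f'])
a=cv2.resize(S['f'][110:260,150:370],None,fx=2.5,fy=2.5); b=cv2.resize(T['f'][90:290,360:520],None,fx=2.2,fy=2.2)
H=max(a.shape[0],b.shape[0]); o=np.zeros((H,a.shape[1]+b.shape[1],3),np.uint8); o[:a.shape[0],:a.shape[1]]=a;o[:b.shape[0],a.shape[1]:]=b
o=cv2.resize(o,None,fx=.88,fy=.88); cv2.imwrite('pics/d1.png',o[...,::-1])
for x in(236,240,244): print(x,[(y,S['f'][y,x].tolist()) for y in range(170,190)])
E
```

```text
t: 6.95
tcp_pos: [0.5971, -0.147, 0.2465]
tool_rot: [0.162, -0.687, 0.689, -0.164]
force: [-0.9, 0.2, -0.2]
finger_gap: 0.996
shift [30.42, 0.65, 0.15] turn [np.float64(-1.105), np.float64(2.037)] rows>= 8.0 now [ 597.1 -147.   246.5] yaw -63.3 t 6.95
236 [(170, [180, 170, 172]), (171, [179, 169, 172]), (172, [181, 170, 172]), (173, [178, 168, 170]), (174, [178, 166, 170]), (175, [178, 168, 171]), (176, [177, 167, 169]), (177, [176, 167, 168]), (178, [177, 167, 167]), (179, [178, 169, 167]), (180, [186, 164, 163]), (181, [213, 93, 91]), (182, [224, 41, 33]), (183, [225, 29, 19]), (184, [223, 30, 18]), (185, [222, 36, 27]), (186, [158, 39, 36]), (187, [72, 45, 46]), (188, [47, 46, 44]), (189, [47, 45, 45])]
240 [(170, [177, 166, 167]), (171, [176, 165, 167]), (172, [176, 165, 167]), (173, [176, 167, 167]), (174, [177, 168, 168]), (175, [176, 165, 167]), (176, [177, 167, 169]), (177, [176, 166, 167]), (178, [177, 167, 168]), (179, [177, 164, 165]), (180, [179, 167, 167]), (181, [192, 159, 158]), (182, [222, 67, 64]), (183, [226, 36, 25]), (184, [226, 26, 14]), (185, [225, 30, 26]), (186, [157, 33, 28]), (187, [70, 43, 40]), (188, [49, 46, 43]), (189, [47, 48, 45])]
244 [(170, [165, 155, 158]), (171, [164, 156, 157]), (172, [165, 156, 156]), (173, [166, 157, 157]), (174, [164, 155, 155]), (175, [165, 155, 156]), (176, [167, 158, 159]), (177, [167, 156, 157]), (178, [165, 155, 156]), (179, [165, 155, 156]), (180, [170, 150, 151]), (181, [190, 84, 82]), (182, [222, 35, 28]), (183, [225, 23, 13]), (184, [225, 29, 25]), (185, [189, 23, 20]), (186, [84, 40, 37]), (187, [48, 47, 43]), (188, [48, 46, 43]), (189, [45, 44, 43])]
```

View pics/d1.png

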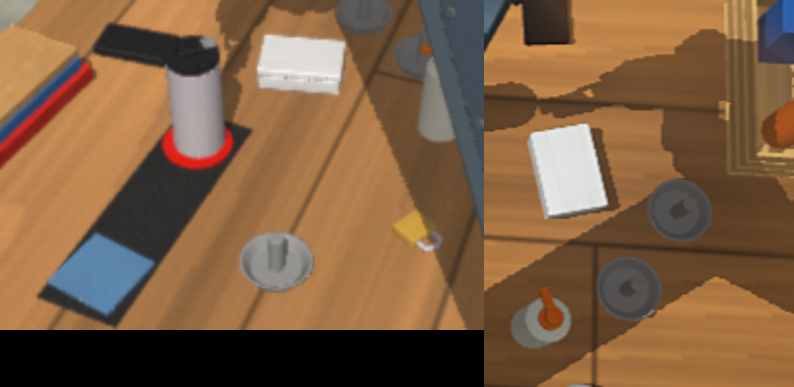

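Side half: the mug stands on the coaster (197,150) with a red ring all round. Top half: the bottle is at (540,320), nozzle pointing away from the robot; the tin is at (568,170). Now a check of mug against coaster in the same picture, and the tin and bottle.

```bash
cat >> h.py <<'E'
from scipy.optimize import least_squares
def ext(w,box):
    """subpixel left,right,top,bottom of soft mask w (0..1) inside raw-pixel box"""
    x0,y0,x1,y1=box; k=(cv2.resize(w[y0:y1,x0:x1].astype(np.float32),None,fx=8,fy=8,interpolation=cv2.INTER_LINEAR)>.5).astype(np.uint8)
    n,l,st,_=cv2.connectedComponentsWithStats(k); i=1+np.argmax(st[1:,4]); q=lambda v,o:(v)/8-.5+o
    x,y,ww,hh=st[i,:4]; return np.array([q(x,x0),q(x+ww,x0),q(y,y0),q(y+hh,y0)])
def ring(x,y,r,z,n=200):
    a=np.linspace(0,2*np.pi,n); return np.c_[x+r*np.cos(a),y+r*np.sin(a),0*a+z]
E
python3 - <<'E'
from h import *
S=snap("side");T=snap("top")
for n in('S2',):
    f=np.load(n+'.npy').astype(float); sat=(f.max(2)-f.min(2))/f.max(2)
    w=np.clip((.45-sat)/.4,0,1)*(f.max(2)>95); e=ext(w,(222,140,258,190)); print('mug ext',e)
    P=proj(S,ring(.5968,-.1468,.032,.010)); print('pred',P.min(0),P.max(0))
# tin, top image T2 and T0 side
for c,fn,b in((T,'T2.npy',(375,130,430,200)),(S,'side0.npy',(262,118,312,152))):
    c['f']=np.load(fn); h=hsv(c); m=cv2.inRange(h,(0,0,140),(180,50,255)); k=np.zeros_like(m); x0,y0,x1,y1=b; k[y0:y1,x0:x1]=m[y0:y1,x0:x1]
    ct=max(cv2.findContours(k,0,cv2.CHAIN_APPROX_NONE)[0],key=cv2.contourArea)[:,0].astype(float); print('tin',fn,rect(c,ct,.035),cv2.boundingRect(ct.astype(np.int32)))
E
```

```text
mug ext [224.375 251.5   139.5   181.25 ]
pred [227.53972907 166.24803961] [250.77308684 182.20417345]
tin T2.npy [ 523.6 -329.7  110.9   83.6   13.8] (382, 154, 42, 46)
tin side0.npy [ 519.9 -309.6  111.3  110.8  -76.1] (267, 126, 40, 26)
```

```bash
python3 - <<'E'
from h import *
S=snap("side");T=snap("top")
f=np.load('S1.npy').astype(float); x0,y0=310-90,113-80
b=(x0+355//3,y0+300//3,x0+437//3,y0+432//3)
sat=(f.max(2)-f.min(2))/f.max(2); w=np.clip((.45-sat)/.35,0,1)
e=ext(w,b); print(e)
def g(p):
    B=proj(S,ring(p[0],p[1],.027,0)); U=proj(S,ring(p[0],p[1],.027,.095)); return np.r_[U[:,0].max(),B[:,1].max(),U[:,0].min()]-np.r_[e[1],e[3],e[0]]
s=least_squares(g,[.325,-.285]); print('bottle side',s.x,s.fun)
T['f']=np.load('T2.npy'); o=blob(T,(5,150,100),(14,255,255),(535,330,580,375)); print('pump T',rect(T,o,.125))
for z in(.13,): 
    w=ray(T,o,z); print((w[:,:2].max(0)*1000).round(),(w[:,:2].min(0)*1000).round(), (w[np.argsort(-w[:,0])[:4]].mean(0)*1000).round())
S['f']=np.load('S1.npy'); o=blob(S,(5,150,100),(14,255,255),tuple(1.42*v for v in(b[0],y0+270//3,b[2],y0+330//3))); w=ray(S,o,.1265); print('S tip',(w[np.argsort(o[:,0])[:4]].mean(0)*1000).round(), rect(S,o,.1265))
go(.325,-.286,.24,-75)
E
```

```text
[337.5   363.375 132.5   174.   ]
bottle side [ 0.33004626 -0.29107024] [-2.78371965  0.13331307  2.79218719]
pump T [ 332.  -301.1   48.9   42.1    1.3]
[ 356. -279.] [ 307. -321.] [ 355. -286.  130.]
S tip [ 356. -282.  126.] [ 328.2 -279.7   48.7   48.1   36. ]
shift [30.45, 0.3, 0.32] turn [np.float64(0.204), np.float64(-2.938)] rows>= 8.0 now [ 595.7 -146.4  243. ] yaw -63.3 t 7.25
```

```bash
python3 -m jog '[[[3,0,0],0.1],[[7,0,0],0.2],[[11,0,0.1],0.25],[[15,0,0.2],0.25],[[19,0,0.3],0.25],[[23,0,0.4],0.25],[[27,1,0.6],0.25],[[30,2.5,0.7],0.25],[[30.8,2.5,0.7],0.25],[[30.8,2.5,0.7],0.25],[[30.8,2.5,0.7],0.25],[[30.8,2.5,0.7],0.25]]' 8.5
python3 - <<'E'
from h import *
T=snap("top");S=snap("side");np.save('T3.npy',T['f']);np.save('S3.npy',S['f']); go(.3225,-.288,.066,-78)
save(S,'e1.png',(225,40,425,220),2.2); save(T,'e2.png',(280,110,440,270),2.2)
a=cv2.imread('pics/e1.png');b=cv2.imread('pics/e2.png');H=max(a.shape[0],b.shape[0]);o=np.zeros((H,a.shape[1]+b.shape[1],3),np.uint8);o[:a.shape[0],:a.shape[1]]=a;o[:b.shape[0],a.shape[1]:]=b;cv2.imwrite('pics/e.png',o)
E
```

```text
t: 8.25
tcp_pos: [0.3256, -0.2913, 0.2201]
tool_rot: [0.076, -0.703, 0.703, -0.077]
force: [-0.0, -0.8, -0.5]
finger_gap: 0.994
shift [0.25, 15.41, -0.37] turn [np.float64(0.008), np.float64(-3.133)] rows>= 4.0 now [ 325.8 -291.   220.1] yaw -77.5 t 8.35
```

View pics/e.png

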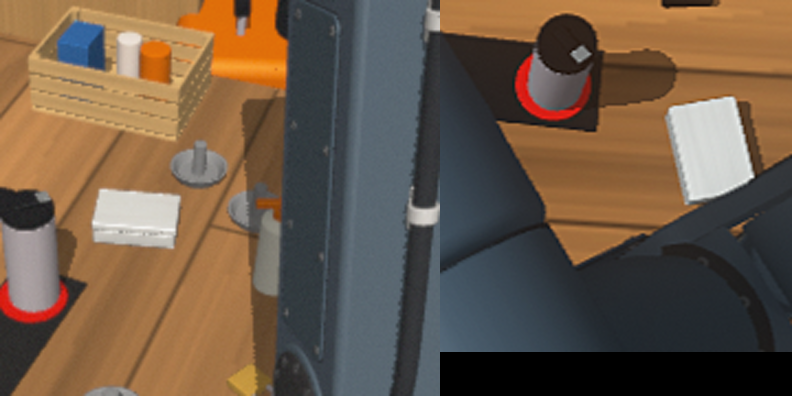

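```bash
python3 - <<'E'
from h import *
T=snap("top"); f=np.load('T3.npy').astype(float)
r=np.clip((f[...,0]-f[...,1]-20)/150,0,1); e=ext(r,(308,130,355,168)); print('red',e)
for y in(146,149,152): print(y,[(x,f[y,x].astype(int).tolist()) for x in list(range(312,325))+list(range(342,353))])
print([(y,f[y,333].astype(int).tolist()) for y in range(152,168)])
for p in((.5968,-.1468),(.597,-.152),(.597,-.1545)):
    P=proj(T,ring(*p,.032,.010)); Q=proj(T,ring(*p,.044,.010)); Z=proj(T,ring(*p,.032,.05)); print(p,'mug',P.min(0),P.max(0),'disc',Q.min(0),Q.max(0),Z.min(0),Z.max(0))
E
```

```text
red [313.5   347.375 134.5   164.25 ]
146 [(312, [41, 35, 32]), (313, [23, 34, 31]), (314, [134, 35, 29]), (315, [207, 33, 24]), (316, [218, 29, 21]), (317, [214, 29, 21]), (318, [219, 27, 18]), (319, [181, 30, 23]), (320, [132, 104, 107]), (321, [130, 135, 139]), (322, [134, 128, 133]), (323, [132, 126, 129]), (324, [131, 124, 128]), (342, [83, 75, 74]), (343, [82, 74, 74]), (344, [81, 75, 75]), (345, [76, 78, 79]), (346, [111, 54, 51]), (347, [139, 25, 16]), (348, [90, 29, 21]), (349, [32, 31, 24]), (350, [41, 31, 25]), (351, [41, 31, 25]), (352, [42, 31, 24])]
149 [(312, [38, 35, 32]), (313, [21, 36, 33]), (314, [185, 32, 27]), (315, [230, 30, 23]), (316, [216, 31, 23]), (317, [214, 30, 21]), (318, [218, 24, 15]), (319, [196, 57, 52]), (320, [149, 114, 116]), (321, [130, 133, 136]), (322, [132, 127, 131]), (323, [131, 124, 128]), (324, [130, 122, 125]), (342, [82, 75, 74]), (343, [79, 76, 76]), (344, [82, 70, 70]), (345, [111, 45, 41]), (346, [130, 25, 16]), (347, [135, 28, 21]), (348, [92, 29, 21]), (349, [36, 31, 24]), (350, [40, 33, 26]), (351, [38, 29, 23]), (352, [49, 35, 27]
[... 757 characters left out ...]
, 31, 22]), (163, [230, 33, 24]), (164, [147, 26, 20]), (165, [48, 37, 32]), (166, [37, 35, 32]), (167, [27, 27, 28])]
(0.5968, -0.1468) mug [316.4243442  135.59066881] [341.41345994 159.45663534] disc [311.74116521 131.17005577] [346.10067555 163.98654163] [317.45267389 130.10451933] [343.25266945 154.68977843]
(0.597, -0.152) mug [318.45544197 135.64056847] [343.44623677 159.50794873] disc [313.77191737 131.2196956 ] [348.13411519 164.03812545] [319.54966492 130.1558183 ] [345.35145024 154.7425801 ]
(0.597, -0.1545) mug [319.43008599 135.69997985] [344.42207391 159.56877854] disc [314.74632297 131.27884608] [349.11038001 164.09922636] [320.55594834 130.21695804] [346.35900547 154.80522799]
```

Numbers from that picture: the mug is about 2 mm off the coaster's centre towards −y, which is acceptable. The top camera reads y low by about 7.5 mm and the side camera by about 2.5 mm. Now the bottle.

```bash
python3 -m jog '[[[0.15,2,-0.4],0],[[0.15,5,-0.4],0],[[0.15,8,-0.4],0],[[0.15,11,-0.4],0],[[0.15,13.5,-0.4],0],[[0.15,15,-0.4],0],[[0.15,15.4,-0.4],0],[[0.15,15.4,-0.4],0],[[0.15,15.4,-0.4],0]]' 8.5
python3 -m jog '[[[0,0,0],0],[[0,0,0],0],[[0,0,0],0],[[0,0,0],0],[[0,0,0],0],[[0,0,0],0],[[0,0,0],0],[[0,0,0],0],[[0,0,0],0],[[0,0,0],0]]' 4 25
```

```text
t: 9.15
tcp_pos: [0.3228, -0.2879, 0.0662]
tool_rot: [0.076, -0.703, 0.703, -0.077]
force: [0.3, 1.0, 0.4]
finger_gap: 0.996
t: 9.98
tcp_pos: [0.3228, -0.2888, 0.067]
tool_rot: [0.076, -0.702, 0.704, -0.077]
force: [-0.6, -0.1, 5.7]
finger_gap: 0.63
```

```bash
python3 -c "
from h import *
go(.6085,.0846,.147)"
```

```text
shift [-35.9, -8.0, -30.36] turn [] rows>= 12.0 now [ 322.8 -288.8   67. ] yaw -77.6 t 9.9833
```

```bash
python3 -m jog '[[[0,-2,0],0],[[0,-5,0],0],[[-1,-8,-0.8],0],[[-3.4,-8,-2.8],0],[[-6,-8,-5],0],[[-9,-8,-7.6],0],[[-12,-8,-10.1],0],[[-15,-8,-12.7],0],[[-18,-8,-15.2],0],[[-21,-8,-17.8],0],[[-24,-8,-20.3],0],[[-27,-8,-22.8],0],[[-30,-8,-25.4],0],[[-33,-8,-27.9],0],[[-35,-8,-29.6],0],[[-35.8,-8,-30.3],0],[[-35.9,-8,-30.4],0],[[-35.9,-8,-30.4],0],[[-35.9,-8,-30.4],0]]'
python3 - <<'E'
from h import *
go(.6085,.0846,.078)
S=snap("side"); save(S,'f1.png',(130,90,310,310),2.5); np.save('S4.npy',S['f'])
E
```

```text
t: 11.57
tcp_pos: [0.6062, 0.0849, 0.1456]
tool_rot: [0.077, -0.703, 0.703, -0.075]
force: [-0.0, 0.4, 0.0]
finger_gap: 0.63
shift [-0.22, 6.76, 0.08] turn [] rows>= 2.0 now [606.2  84.9 145.6] yaw -77.7 t 11.5667
```

View pics/f1.png

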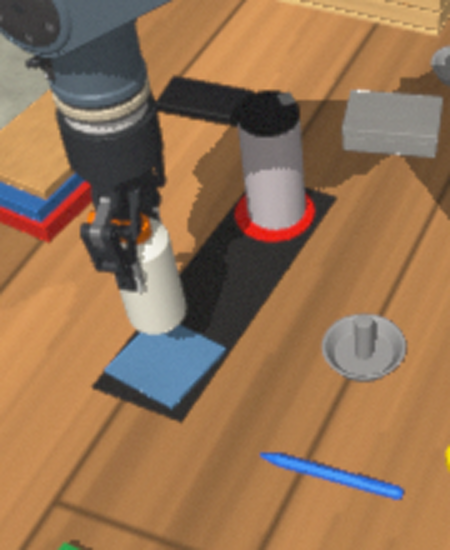

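Side crop: the bottle hangs upright at (157,330), above and behind the tile (165,368), as expected at this height. I'll check its offset in the hand.

```bash
python3 - <<'E'
from h import *
S=snap("side"); f=np.load('S4.npy').astype(float); s=manip.sense(); p=s['tcp_pos']
sat=(f.max(2)-f.min(2))/f.max(2); w=np.clip((.4-sat)/.3,0,1)*(f.max(2)>130)
e=ext(w,(174,202,212,230)); print('obs',e)
for zb in(.0785,):
    for dx,dy in((0,0),(.003,0),(0,-.003)):
        P=proj(S,ring(p[0]+dx,p[1]+dy,.027,zb)); print(dx,dy,P.min(0),P.max(0))
for y in(205,212): print(y,[(x,f[y,x].astype(int).tolist()) for x in list(range(176,186))+list(range(200,208))])
# tile centroid in clear image, both measured and predicted corners
g=np.load('side0.npy'); S['f']=g; ct=blob(S,(100,90,100),(115,200,255),(230,300,330,370)); q=cv2.minAreaRect(ct.astype(np.float32)); ap=cv2.approxPolyDP(ct.astype(np.int32),4,True)[:,0]; print('tile corners px',ap.tolist(), ray(S,ap,.010)[:,:2].mean(0))
E
```

```text
obs [177.625 202.5   201.5   223.5  ]
0 0 [179.69056281 206.89154371] [203.26313637 224.45761112]
0.003 0 [178.54968545 206.54997019] [202.11147588 224.09065884]
0 -0.003 [180.3458409  206.01611171] [203.87092414 223.51651966]
205 [(176, [194, 137, 87]), (177, [135, 100, 70]), (178, [95, 90, 83]), (179, [85, 84, 81]), (180, [80, 78, 76]), (181, [69, 67, 66]), (182, [60, 62, 60]), (183, [58, 59, 58]), (184, [92, 90, 89]), (185, [167, 167, 163]), (200, [138, 136, 124]), (201, [127, 125, 114]), (202, [110, 108, 101]), (203, [55, 51, 48]), (204, [35, 35, 31]), (205, [35, 31, 29]), (206, [37, 35, 37]), (207, [30, 31, 30])]
212 [(176, [199, 139, 83]), (177, [201, 142, 87]), (178, [197, 142, 89]), (179, [189, 149, 112]), (180, [193, 185, 170]), (181, [200, 195, 180]), (182, [206, 202, 186]), (183, [210, 205, 188]), (184, [214, 212, 194]), (185, [214, 210, 193]), (200, [153, 151, 140]), (201, [144, 140, 130]), (202, [134, 130, 122]), (203, [117, 116, 107]), (204, [78, 77, 69]), (205, [40, 40, 39]), (206, [35, 33, 34]), (207, [31, 30, 30])]
tile corners px [[193, 216], [172, 238], [198, 252], [219, 229]] [0.60782775 0.08283026]
```

```bash
python3 -m jog '[[[-0.1,2,0.05],0],[[-0.1,4,0.1],0],[[-0.1,5.5,0.1],0],[[-0.1,6.2,0.1],0],[[-0.1,6.6,0.1],0],[[-0.1,6.75,0.1],0],[[-0.1,6.85,0.1],0],[[-0.1,6.95,0.1],0],[[-0.1,7,0.1],0],[[-0.1,7,0.1],0],[[-0.1,7,0.1],0]]'
```

```text
t: 12.58
tcp_pos: [0.6099, 0.0852, 0.077]
tool_rot: [0.075, -0.703, 0.703, -0.077]
force: [-0.6, -1.0, 4.3]
finger_gap: 0.624
```

```bash
python3 -m jog '[[[0,0,0],0],[[0,0,0],0],[[0,0,0],0],[[0,0,0],0],[[0,0,0],0],[[0,0,0],0],[[0,-2,0],0],[[0,-5,0],0],[[0,-9,0],0],[[0,-13,0],0],[[0,-15,0],0],[[0,-15,0],0],[[0,-15,0],0]]' 8.5
python3 - <<'E'
from h import *
S=snap("side"); save(S,'g1.png',(150,80,330,270),2.5); np.save('S5.npy',S['f'])
f=S['f'].astype(float)
sat=(f.max(2)-f.min(2))/f.max(2)
# dish post top: grey
b=(262,195,295,250)
for x in(270,275,): print(x,[(y,f[y,x].astype(int).tolist()) for y in range(208,222)])
for y in(222,): print(y,[(x,f[y,x].astype(int).tolist()) for x in range(264,286)])
w=np.clip((.35-sat)/.3,0,1); e=ext(w,(254,205,298,250)); print('dish ext',e)
def g(p):
    P=proj(S,ring(p[0],p[1],.042,.018)); return np.r_[P.min(0)[0],P.max(0)[0]]-e[:2]
for y in(.0,.004,.008):
    P=proj(S,ring(.4315,y,.042,.018)); Q=proj(S,ring(.4315,y,.009,.055)); print(y,P.min(0),P.max(0),'post',Q.min(0),Q.max(0))
E
```

```text
t: 13.67
tcp_pos: [0.6096, 0.0854, 0.2274]
tool_rot: [0.075, -0.703, 0.703, -0.077]
force: [-0.4, 0.2, -0.0]
finger_gap: 0.995
270 [(208, [163, 115, 71]), (209, [167, 116, 72]), (210, [171, 121, 75]), (211, [171, 122, 75]), (212, [170, 119, 74]), (213, [173, 121, 75]), (214, [168, 121, 75]), (215, [167, 121, 82]), (216, [155, 140, 128]), (217, [169, 167, 163]), (218, [158, 156, 155]), (219, [157, 155, 152]), (220, [158, 157, 154]), (221, [156, 155, 153])]
275 [(208, [169, 120, 73]), (209, [170, 123, 74]), (210, [169, 120, 74]), (211, [172, 123, 76]), (212, [173, 123, 76]), (213, [174, 122, 76]), (214, [174, 124, 81]), (215, [151, 125, 103]), (216, [148, 143, 139]), (217, [148, 148, 146]), (218, [150, 148, 146]), (219, [153, 152, 148]), (220, [156, 154, 152]), (221, [137, 136, 132])]
222 [(264, [140, 138, 136]), (265, [145, 143, 142]), (266, [149, 147, 145]), (267, [151, 149, 147]), (268, [154, 152, 150]), (269, [157, 155, 153]), (270, [157, 158, 155]), (271, [141, 140, 137]), (272, [117, 114, 115]), (273, [128, 126, 124]), (274, [133, 131, 128]), (275, [134, 131, 128]), (276, [132, 129, 128]), (277, [120, 118, 118]), (278, [103, 101, 99]), (279, [94, 91, 90]), (280, [106, 105, 104]), (281, [157, 155, 152]), (282, [162, 160, 158]), (283, [159, 157, 153]), (284, [158, 154, 153]), (285, [151, 150, 148])]
dish ext [258.5   291.625 215.5   241.625]
0.0 [258.1996625  214.23619202] [292.58922213 240.73546651] post [271.55818063 214.36148999] [279.12318766 220.07211246]
0.004 [257.55705431 215.35364718] [292.02899928 241.9788103 ] post [270.93158844 215.53306949] [278.51508109 221.27153269]
0.008 [256.91138428 216.4762817 ] [291.46611024 243.22823364] post [270.30193362 216.7103414 ] [277.90400247 222.47684959]
```

View pics/g1.png

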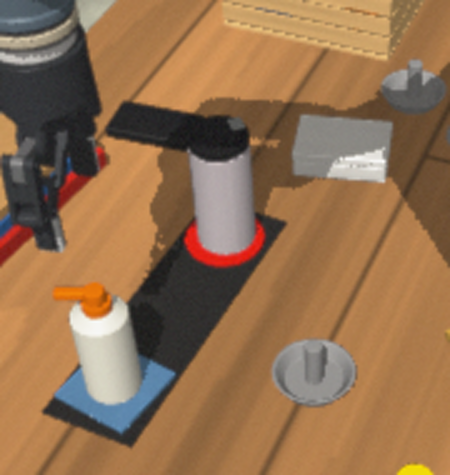

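Side crop: the bottle stands upright on the tile (110,390), the mug on the coaster, and the wanted dish at (313,370) has a clear post. On to the dish.

```bash
python3 -c "
from h import *
go(.4305,.0053,.026)"
```

```text
shift [19.09, 19.96, 4.02] turn [] rows>= 7.0 now [608.4  85.4 225.6] yaw -77.6 t 13.7167
```

```bash
python3 -m jog '[[[4,0,0.8],0],[[8,1,1.7],0],[[12,3,2.5],0],[[16,6,3.4],0],[[18.5,9,3.9],0],[[19.2,12,4],0],[[19.2,13,4],0],[[19.2,13,4],0],[[19.2,13,4],0]]' 5
python3 -c "
from h import *
go(.4305,.0053,.026)
T=snap('top');S=snap('side');np.save('S6.npy',S['f'])
go(.4305,.0053,.026)
a=cv2.resize(S['f'][150:270,210:340],None,fx=4,fy=4);cv2.imwrite('pics/i1.png',a[...,::-1])"
```

```text
t: 14.47
tcp_pos: [0.4288, 0.0053, 0.0945]
tool_rot: [-0.077, 0.704, -0.702, 0.075]
force: [0.5, -0.1, 1.0]
finger_gap: 0.583
shift [-0.16, 6.85, 0.03] turn [] rows>= 2.0 now [428.8   5.3  94.5] yaw -77.7 t 14.4667
shift [0.03, 7.0, -0.02] turn [] rows>= 2.0 now [430.8   5.1  96. ] yaw -77.6 t 14.5667
```

View pics/i1.png

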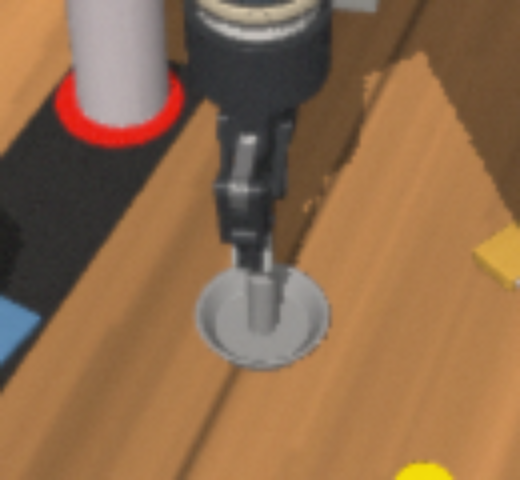

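Crop: the fingers come down over the post (263,290), lined up as planned.

```bash
python3 -m jog '[[[0,2.5,0],0],[[0,4.5,0],0],[[0,6,0],0],[[0,6.8,0],0],[[0,7,0],0],[[0,7,0],0],[[0,7,0],0]]' 5
python3 -m jog '[[[0,0,0],0],[[0,0,0],0],[[0,0,0],0],[[0,0,0],0],[[0,0,0],0],[[0,0,0],0],[[0,0,0],0],[[0,0,0],0]]' 1 35
python3 -c "
from h import *
go(.6032,-.0309,.08)"
```

```text
t: 15.15
tcp_pos: [0.4307, 0.0051, 0.0265]
tool_rot: [0.076, -0.703, 0.703, -0.077]
force: [-0.5, 0.3, 0.1]
finger_gap: 0.587
t: 15.82
tcp_pos: [0.4309, 0.0048, 0.0267]
tool_rot: [0.075, -0.703, 0.703, -0.077]
force: [0.2, -1.0, 4.8]
finger_gap: 0.198
shift [-16.07, -5.33, 7.18] turn [] rows>= 5.0 now [430.9   4.8  26.7] yaw -77.6 t 15.8167
```

```bash
python3 -m jog '[[[0,-2,0],0],[[0,-4.5,0],0],[[-1.5,-5.3,0.7],0],[[-4,-5.3,1.8],0],[[-7,-5.3,3.1],0],[[-10,-5.3,4.5],0],[[-13,-5.3,5.8],0],[[-15.2,-5.3,6.8],0],[[-16,-5.3,7.2],0],[[-16.1,-5.3,7.2],0],[[-16.1,-5.3,7.2],0],[[-16.1,-5.3,7.2],0]]'
python3 - <<'E'
from h import *
S=snap("side");go(.6032,-.0309,.031)
f=S['f'].astype(float); np.save('S7.npy',S['f']); sat=(f.max(2)-f.min(2))/f.max(2); s=manip.sense()['tcp_pos']
P=proj(S,ring(s[0],s[1],.042,.071)); print('rim pred',P.min(0),P.max(0))
b=[int(P[:,0].min())-12,int(P[:,1].min())+4,int(P[:,0].max())+12,int(P[:,1].max())+12]
w=np.clip((.35-sat)/.3,0,1)*(f.max(2)>85); print('obs',ext(w,b))
save(S,'j1.png',(140,90,320,290),2.5)
E
```

```text
t: 16.82
tcp_pos: [0.5997, -0.0299, 0.0782]
tool_rot: [-0.078, 0.704, -0.702, 0.075]
force: [-0.2, -0.7, -1.1]
finger_gap: 0.2
shift [-0.31, 4.73, 0.17] turn [] rows>= 2.0 now [599.8 -29.9  78.3] yaw -77.6 t 16.8667
rim pred [199.76576326 174.37282669] [233.70535102 198.24304378]
obs [200.5 233.5 177.5 200.5]
```

View pics/j1.png

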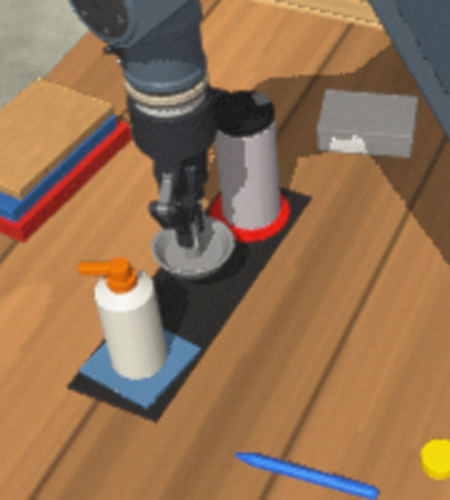

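Side crop: the dish hangs level at (195,245), between the bottle and the mug. Lowering it.

```bash
python3 -m jog '[[[0,1.5,0],0],[[0,3,0],0],[[0,4,0],0],[[0,4.5,0],0],[[0,4.7,0],0],[[0,4.8,0],0],[[0,4.9,0],0],[[0,5,0],0],[[0,5,0],0],[[0,5,0],0]]'
```

```text
t: 17.7
tcp_pos: [0.6009, -0.0303, 0.0308]
tool_rot: [-0.077, 0.703, -0.703, 0.075]
force: [-5.9, 0.4, 10.3]
finger_gap: 0.199
```

```bash
python3 -m jog '[[[0,-0.3,0],0],[[0,-0.5,0],0],[[0,-0.5,0],0],[[0,-0.5,0],0],[[0,-0.5,0],0],[[0,-0.3,0],0],[[0,-0.2,0],0],[[0,-0.1,0],0],[[0,-0.05,0],0],[[0,-0.05,0],0],[[0,-0.05,0],0]]'
```

```text
t: 18.62
tcp_pos: [0.6026, -0.0308, 0.0307]
tool_rot: [0.076, -0.703, 0.703, -0.076]
force: [-2.5, 0.3, 8.9]
finger_gap: 0.197
```

Good. Release, rise, and head towards the brush, measuring it on the way.

```bash
python3 -m jog '[[[0,0,0],0],[[0,0,0],0],[[0,0,0],0],[[0,0,0],0],[[0,-1,0],0],[[0,-3,0],0],[[0,-6,0],0],[[0,-10,0],0],[[0,-14,0],0],[[0,-17,0],0],[[0,-18,0],0],[[0,-18,0],0],[[0,-18,0],0]]' 4.5
python3 - <<'E'
from h import *
T=snap("top");S=snap("side");np.save('S8.npy',S['f']);np.save('T8.npy',T['f'])
a=cv2.resize(S['f'][310:380,230:310],None,fx=5,fy=5,interpolation=cv2.INTER_CUBIC); b=cv2.resize(np.load('top0.npy')[210:270,125:180],None,fx=5,fy=5,interpolation=cv2.INTER_CUBIC)
o=np.zeros((350,675,3),np.uint8);o[:,:400]=a;o[:300,400:]=b;cv2.imwrite('pics/k1.png',o[...,::-1]); go(.33,.29,.2)
E
```

```text
t: 19.7
tcp_pos: [0.6022, -0.0306, 0.2094]
tool_rot: [0.076, -0.703, 0.703, -0.076]
force: [-0.7, -0.3, 0.5]
finger_gap: 0.524
shift [19.62, 0.73, -37.09] turn [] rows>= 11.0 now [601.  -30.3 207.3] yaw -77.6 t 19.8
```

View pics/k1.png

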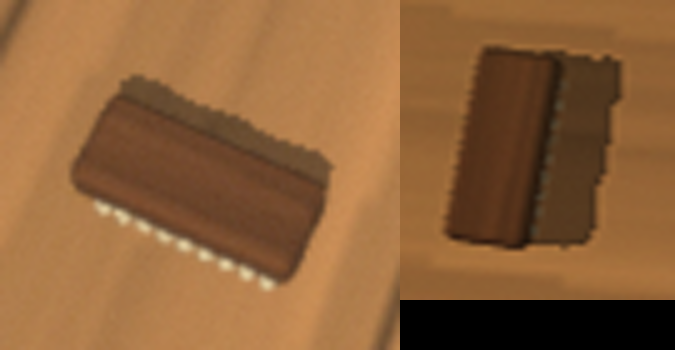

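Crops: in the side view the brush's far top edge runs (118,95)–(328,185). In the top view its left top edge runs (485,48)–(447,240).

```bash
python3 - <<'E'
from h import *
T=snap("top");S=snap("side")
def mid(c,a,b,z,sgn):
    w=ray(c,np.array([a,b],float),z)[:,:2]*1000; d=w[0]-w[1]; L=np.hypot(*d); d/=L
    if d[0]<0:d=-d
    n=np.array([-d[1],d[0]])*sgn; return (w.mean(0)+20*n).round(1),L.round(1),np.degrees(np.arctan2(d[1],d[0])).round(1)
print('side',mid(S,(230+118/5-.4,310+95/5-.4),(230+328/5-.4,310+185/5-.4),.035,1))
print('top',mid(T,(125+85/5-.4,210+48/5-.4),(125+47/5-.4,210+240/5-.4),.035,-1))
# tin: top camera corners; notebook & pen
T['f']=np.load('T3.npy'); m=cv2.inRange(hsv(T),(0,0,120),(180,50,255)); k=np.zeros_like(m); k[140:210,380:430]=m[140:210,380:430]
ct=max(cv2.findContours(k,0,cv2.CHAIN_APPROX_NONE)[0],key=cv2.contourArea); print('tin top',cv2.approxPolyDP(ct,3,True)[:,0].tolist())
S['f']=np.load('side0.npy'); m=cv2.inRange(hsv(S),(0,0,140),(180,60,255)); k=np.zeros_like(m); k[118:152,262:312]=m[118:152,262:312]
ct=max(cv2.findContours(k,0,cv2.CHAIN_APPROX_NONE)[0],key=cv2.contourArea); print('tin side',cv2.approxPolyDP(ct,2,True)[:,0].tolist())
a=cv2.resize(S['f'][115:160,255:320],None,fx=6,fy=6,interpolation=cv2.INTER_CUBIC); b=cv2.resize(np.load('T2.npy')[140:220,370:435],None,fx=5,fy=5,interpolation=cv2.INTER_CUBIC)
o=np.zeros((400,720,3),np.uint8);o[:270,:390]=a;o[:,390:715]=b;cv2.imwrite('pics/l1.png',o[...,::-1])
E
```

```text
side (array([327.4, 295.1]), np.float64(90.6), np.float64(-3.2))
top (array([327.7, 285.1]), np.float64(94.3), np.float64(-4.0))
tin top [[413, 154], [386, 158], [382, 163], [392, 202], [422, 190]]
tin side [[270, 126], [268, 149], [295, 151], [304, 146], [306, 129]]
```

View pics/l1.png

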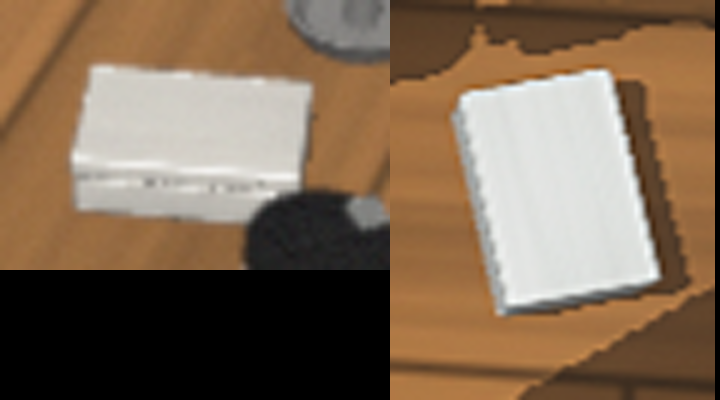

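Crops: tin lid corners are (92,66), (311,85), (300,178), (73,157) in the side view, and (462,95), (608,70), (660,278), (505,305) in the top view.

```bash
python3 - <<'E'
from h import *
T=snap("top");S=snap("side")
def sm(c,P,z,L=None):
    w=ray(c,np.array(P)-.4,z)[:,:2]*1000; e=np.roll(w,-1,0)-w; l=np.hypot(*e.T); a=np.degrees(np.arctan(e[:,1]/e[:,0])); print('c',w.mean(0).round(1),'len',l.round(1),'ang',a.round(1))
sm(S,[(255+x/6,115+y/6) for x,y in((92,66),(311,85),(300,178),(73,157))],.035)
sm(T,[(370+(x-390)/5,140+y/5) for x,y in((462,95),(608,70),(660,278),(505,305))],.035)
# notebook quads
for c,fn,b in((T,'top0.npy',(140,180,250,290)),(S,'side0.npy',(160,420,320,560))):
    c['f']=np.load(fn); ct=blob(c,(50,100,60),(75,255,255),b); ap=cv2.approxPolyDP(ct.astype(np.int32),5,True)[:,0]; print(ap.tolist()); sm(c,ap+.4,.014)
go(.3275,.295,.14,-93.5)
E
```

```text
c [ 524.  -327.3] len [110.1  72.5 110.   72.1] ang [ 13.3 -75.4  13.1 -75.3]
c [ 524.2 -332.3] len [ 74.6 108.5  77.9 108.5] ang [-76.2  14.3 -76.2  12.6]
[[121, 133], [107, 187], [147, 195], [160, 141]]
c [520.4 345.8] len [145.3 103.9 144.2 103.9] ang [-6.4 82.3 -6.4 81.7]
[[155, 307], [123, 349], [184, 385], [213, 336]]
c [521.3 352.6] len [103.  147.9 106.8 144.7] ang [85.1 -7.  86.8 -5.6]
shift [19.81, 6.74, -37.67] turn [np.float64(0.277), np.float64(-2.865)] rows>= 11.0 now [601.7 -30.5 207.4] yaw -77.6 t 20.0
```

```bash
python3 -m jog '[[[1.8,0,-3.5],0.1],[[3.6,0,-7],0.2],[[5.4,0,-10.4],0.277],[[7.2,0,-13.8],0.277],[[9,0,-17.2],0.277],[[10.9,0,-20.7],0.277],[[12.7,1,-24.2],0.277],[[14.5,3,-27.6],0.277],[[16.3,5,-31],0.277],[[18,7,-34.4],0.277],[[19.5,9,-37],0.277],[[19.8,12,-37.7],0.277],[[19.8,14,-37.7],0.277],[[19.8,14.5,-37.7],0.277],[[19.8,14.5,-37.7],0.277]]' 7
python3 -c "
from h import *
S=snap('side'); go(.3275,.295,.009,-93.5)"
```

```text
t: 21.25
tcp_pos: [0.3274, 0.2948, 0.0628]
tool_rot: [-0.02, -0.706, 0.708, 0.023]
force: [-0.9, 0.2, -0.4]
finger_gap: 0.819
shift [0.09, 5.48, 0.0] turn [np.float64(-0.0), np.float64(-3.142)] rows>= 2.0 now [328.4 294.9  63.8] yaw -93.5 t 21.3
```

```bash
python3 -m jog '[[[0,2,0],0],[[0,3.5,0],0],[[0,4.5,0],0],[[0,5.2,0],0],[[0,5.4,0],0],[[0,5.4,0],0],[[0,5.4,0],0]]' 7
python3 -m jog '[[[0,0,0],0],[[0,0,0],0],[[0,0,0],0],[[0,0,0],0],[[0,0,0],0],[[0,0,0],0],[[0,0,0],0],[[0,0,0],0]]' 3 30
python3 -c "
from h import *
go(.524,-.3247,.15,103.6)"
```

```text
t: 21.88
tcp_pos: [0.3291, 0.2952, 0.011]
tool_rot: [0.022, 0.707, -0.707, -0.021]
force: [-0.1, -0.1, 0.5]
finger_gap: 0.819
t: 22.55
tcp_pos: [0.3286, 0.2953, 0.011]
tool_rot: [0.022, 0.707, -0.707, -0.021]
force: [-0.3, -1.2, 5.9]
finger_gap: 0.463
shift [-23.28, -13.9, 60.69] turn [np.float64(-0.298), np.float64(-3.44)] rows>= 16.0 now [328.6 295.3  11. ] yaw -93.5 t 22.55
```

```bash
python3 -m jog '[[[0,-3,0],0],[[0,-6.5,0],0],[[-0.7,-10,1.9],-0.1],[[-1.9,-12,5],-0.2],[[-3.3,-13,8.7],-0.298],[[-4.8,-14,12.4],-0.298],[[-6.2,-14,16.2],-0.298],[[-7.6,-14,19.9],-0.298],[[-9.1,-14,23.6],-0.298],[[-10.5,-14,27.4],-0.298],[[-11.9,-14,31.1],-0.298],[[-13.4,-14,34.8],-0.298],[[-14.8,-14,38.6],-0.298],[[-16.2,-14,42.3],-0.298],[[-17.7,-14,46],-0.298],[[-19.1,-14,49.8],-0.298],[[-20.5,-14,53.5],-0.298],[[-21.9,-14,57.2],-0.298],[[-23,-14,60],-0.298],[[-23.3,-14,60.7],-0.298]]'
python3 -m jog '[[[0,0,0],0],[[0,0,0],0],[[0,0,0],0],[[0,0,0],0]]'
python3 - <<'E'
from h import *
T=snap("top");S=snap("side");np.save('S9.npy',S['f']);np.save('T9.npy',T['f']); go(.524,-.3247,.046,103.6)
s=manip.sense()['tcp_pos']
# brush in side view: dark wood; far/near corners; print extents vs prediction if centred at TCP
z0=s[2]-.011; a=np.radians(13.6); u=np.array([np.cos(a),np.sin(a)]); v=np.array([-u[1],u[0]])
P=[np.r_[s[:2]+sx*.0475*u+sy*.02*v,z0+zz] for zz in(.016,.035) for sx,sy in((1,1),(1,-1),(-1,-1),(-1,1))]
q=proj(S,P); print(q.round(1).tolist())
x0,y0,x1,y1=int(q[:,0].min()-8),int(q[:,1].min()-8),int(q[:,0].max()+8),int(q[:,1].max()+12); f=S['f']
h=hsv(S); m=cv2.inRange(h,(0,60,20),(20,255,110))
for y in range(y0+4,y1,4): print(y,x0,''.join('#' if m[y,x] else ('o' if f[y,x].min()>150 else '.') for x in range(x0,x1)))
E
```

```text
t: 24.22
tcp_pos: [0.5256, -0.3309, 0.1506]
tool_rot: [0.081, -0.7, 0.704, -0.083]
force: [0.5, 0.8, -0.6]
finger_gap: 0.459
t: 24.55
tcp_pos: [0.5231, -0.3227, 0.1501]
tool_rot: [-0.085, 0.703, -0.701, 0.084]
force: [-0.4, 0.0, -0.5]
finger_gap: 0.464
shift [-0.01, 10.44, 0.15] turn [np.float64(0.001), np.float64(-3.141)] rows>= 3.0 now [ 523.6 -323.3  150.4] yaw -76.3 t 24.65
[[268.9, 103.1], [271.0, 94.9], [305.3, 97.5], [303.9, 105.9], [268.8, 97.1], [271.0, 88.8], [305.6, 91.5], [304.2, 99.8]]
84 260 .................................#...............#...
88 260 ....................#...........#....................
92 260 ............#...#####..........######...............#
96 260 ...........##########..........###############....###
100 260 .........#############.........#...........##...#####
104 260 ...............................######################
108 260 ..........................................###..##....
112 260 .............................###########.............
116 260 ...................####################..............
```

```bash
python3 - <<'E'
from h import *
f=np.load('S9.npy')
for y in(93,96,99,102): print(y,[(x,*f[y,x].tolist()) for x in range(265,275)],'\n   ',[(x,*f[y,x].tolist()) for x in range(299,311)])
E
```

```text
93 [(265, 165, 131, 85), (266, 175, 140, 91), (267, 186, 147, 96), (268, 184, 146, 95), (269, 187, 148, 95), (270, 131, 95, 61), (271, 110, 70, 45), (272, 112, 71, 44), (273, 112, 72, 46), (274, 112, 72, 43)] 
    [(299, 104, 69, 44), (300, 113, 75, 46), (301, 114, 74, 49), (302, 111, 74, 43), (303, 109, 77, 51), (304, 110, 83, 55), (305, 124, 100, 67), (306, 126, 102, 69), (307, 118, 95, 63), (308, 112, 89, 60), (309, 116, 91, 62), (310, 124, 99, 65)]
96 [(265, 187, 133, 81), (266, 188, 133, 83), (267, 189, 141, 88), (268, 187, 140, 87), (269, 159, 119, 76), (270, 112, 76, 48), (271, 107, 68, 42), (272, 106, 67, 42), (273, 106, 69, 41), (274, 106, 66, 42)] 
    [(299, 103, 64, 38), (300, 104, 66, 42), (301, 104, 66, 42), (302, 103, 66, 40), (303, 98, 64, 39), (304, 89, 61, 40), (305, 108, 85, 57), (306, 113, 92, 63), (307, 114, 90, 62), (308, 122, 96, 64), (309, 128, 102, 69), (310, 105, 79, 53)]
99 [(265, 181, 128, 78), (266, 176, 124, 73), (267, 175, 123, 73), (268, 166, 116, 69), (269, 107, 71, 43), (270, 108, 69, 42), (271, 112, 72, 44), (272, 115, 74, 46), (273, 116, 71, 45), (274, 116, 71, 47)] 
    [(299, 112, 74, 46), (300, 109, 69, 42), (301, 110, 69, 43), (302, 106, 68, 39), (303, 94, 61, 39), (304, 84, 62, 43), (305, 116, 92, 61), (306, 122, 97, 62), (307, 129, 103, 69), (308, 103, 77, 52), (309, 94, 68, 46), (310, 91, 66, 44)]
102 [(265, 177, 124, 76), (266, 174, 124, 76), (267, 175, 122, 73), (268, 171, 119, 72), (269, 130, 90, 56), (270, 100, 66, 40), (271, 89, 57, 38), (272, 88, 59, 40), (273, 83, 58, 38), (274, 86, 58, 40)] 
    [(299, 101, 66, 41), (300, 100, 64, 39), (301, 102, 66, 43), (302, 100, 66, 41), (303, 90, 61, 38), (304, 117, 92, 62), (305, 129, 101, 67), (306, 110, 85, 58), (307, 97, 71, 46), (308, 88, 66, 40), (309, 86, 64, 39), (310, 86, 63, 40)]
```

The brush ends sit within 0.3 px of the prediction, so it is centred in the hand. Lowering it onto the tin.

```bash
python3 -m jog '[[[0,2.5,0.1],0],[[0,5,0.1],0],[[0,7,0.1],0],[[0,8.5,0.1],0],[[0,9.5,0.1],0],[[0,10,0.1],0],[[0,10.2,0.1],0],[[0,10.35,0.1],0],[[0,10.45,0.1],0],[[0,10.55,0.1],0],[[0,10.55,0.1],0],[[0,10.55,0.1],0]]'
```

```text
t: 25.65
tcp_pos: [0.5247, -0.3264, 0.0461]
tool_rot: [0.083, -0.702, 0.703, -0.084]
force: [0.0, 0.4, 5.0]
finger_gap: 0.462
```

```bash
python3 -m jog '[[[0,0,0],0],[[0,0,0],0],[[0,0,0],0],[[0,0,0],0],[[0,0,0],0],[[0,-1,0],0],[[0,-3,0],0],[[0,-6,0],0],[[0,-9,0],0],[[0,-12,0],0],[[0,-13,0],0],[[0,-13,0],0]]' 7
python3 - <<'E'
from h import *
T=snap("top");S=snap("side");np.save('SA.npy',S['f']);np.save('TA.npy',T['f'])
c=np.array([.524,-.325]);a=np.radians(13.6); u=np.array([np.cos(a),np.sin(a)]); v=np.array([-u[1],u[0]])
f=S['f']; h=hsv(S); m=cv2.inRange(h,(0,60,20),(20,255,125))
for y in range(108,152,2): print(y,260,''.join('#' if m[y,x] and f[y,x,0]>f[y,x,2]+25 else ('o' if f[y,x].min()>140 else '.') for x in range(260,315)))
# pen, original images
for cc,fn,b in((T,'top0.npy',(280,250,320,350)),(S,'SA.npy',(320,370,430,420))):
    cc['f']=np.load(fn); ct=blob(cc,(100,100,50),(130,255,255),b); print('pen',rect(cc,ct,.0055),cv2.minAreaRect(ct.astype(np.float32)))
    i=np.argsort(ct[:,1] if fn[0]=='t' else ct[:,0]); print(ray(cc,ct[i[[0,1,-2,-1]]],.0055)[:,:2].round(4).tolist())
go(.408,.145,.1,93)
E
```

```text
t: 26.65
tcp_pos: [0.5259, -0.3274, 0.1788]
tool_rot: [0.082, -0.7, 0.704, -0.085]
force: [0.3, -0.2, 0.3]
finger_gap: 0.821
108 260 ..............#...............############.............
110 260 .............#...............#########.#........o......
112 260 ...........##................##..###..##.........o.....
114 260 ..........##.................##########.........o......
116 260 .........#....................########.................
118 260 .......##....................########..................
120 260 ......##....................#########.......#..........
122 260 .....#.....################..#######..........#........
124 260 ...##......################################......##....
126 260 ..#.......##################################..........#
128 260 .#........##################################...........
130 260 #.........##############........###########.ooo........
132 260 .........o.###############################.ooo.........
134 260 ........ooo..o....#.##.###################.ooo.#.......
136 260 ........ooooooooo..oo.o..oo.o........oo...oooo#........
138 260 .......
[... 279 characters left out ...]
ooooooooooooooo#.........
148 260 ........oooooooooooooooooooooooooooooooooooo...........
150 260 .................ooooooooooooooooooooooooooo...........
pen [408.5 139.7 132.5  11.7   3.1] ((210.8751983642578, 212.99476623535156), (4.662621021270752, 52.12144088745117), 2.38594388961792)
[[0.4746, 0.1432], [0.4748, 0.1406], [0.3422, 0.138], [0.3425, 0.1331]]
pen [408.5 142.6 134.5  13.5   3.2] ((262.0733337402344, 279.2393493652344), (58.51113510131836, 5.234414100646973), 15.708637237548828)
[[0.4757, 0.1454], [0.4746, 0.1478], [0.3422, 0.1388], [0.3431, 0.1364]]
shift [0.21, 7.47, -48.46] turn [np.float64(0.184), np.float64(-2.957)] rows>= 12.0 now [ 523.7 -325.6  174.7] yaw -76.4 t 26.75
```

Numerically the brush is on the tin (wood columns 270–303, tin 267–305). Now the pen.

```bash
python3 -m jog '[[[0,0,-3.5],0.1],[[0,0,-7],0.18],[[0,0,-11],0.18],[[0,0,-15],0.18],[[0,0,-19],0.18],[[0,0,-23],0.18],[[0,0,-27],0.18],[[0,0,-31],0.18],[[0,0,-35],0.18],[[0,1,-39],0.18],[[0,3,-43],0.18],[[0,5,-46.5],0.18],[[0,8,-48.5],0.18],[[0,10.5,-48.6],0.18],[[0,11.5,-48.6],0.18],[[0,11.5,-48.6],0.18],[[0,11.5,-48.6],0.18],[[0,11.5,-48.6],0.18]]' 3.5
python3 -c "
from h import *
S=snap('side'); go(.4085,.146,.003,93.2)"
```

```text
t: 28.25
tcp_pos: [0.4098, 0.1463, 0.0596]
tool_rot: [0.02, -0.707, 0.707, -0.019]
force: [-0.4, 0.4, 0.7]
finger_gap: 0.41
shift [0.18, 5.71, 0.01] turn [np.float64(0.0), np.float64(-3.141)] rows>= 2.0 now [410.3 146.2  60.1] yaw -86.8 t 28.3
```

```bash
python3 -m jog '[[[0.15,2,0],0],[[0.15,3.5,0],0],[[0.15,4.6,0],0],[[0.15,5.3,0],0],[[0.15,5.5,0],0],[[0.15,5.6,0],0],[[0.15,5.6,0],0],[[0.15,5.6,0],0]]' 3.5
python3 -m jog '[[[0,0,0],0],[[0,0,0],0],[[0,0,0],0],[[0,0,0],0],[[0,0,0],0],[[0,0,0],0],[[0,0,0],0]]' 0.4 25
python3 -c "
from h import *
go(.5208,.354,.08,83.7)"
```

```text
t: 28.97
tcp_pos: [0.409, 0.1464, 0.0044]
tool_rot: [-0.02, 0.707, -0.707, 0.02]
force: [-0.6, -0.2, 0.6]
finger_gap: 0.407
t: 29.55
tcp_pos: [0.4089, 0.1465, 0.0044]
tool_rot: [-0.02, 0.707, -0.707, 0.021]
force: [0.0, 0.3, 5.9]
finger_gap: 0.117
shift [-12.35, -7.56, -20.08] turn [np.float64(0.167), np.float64(-2.975)] rows>= 6.0 now [408.9 146.5   4.4] yaw -86.7 t 29.55
```

```bash
python3 -m jog '[[[0,-2.5,0],0],[[0,-5.5,0],0],[[-1.2,-7.5,-2],0.08],[[-3.2,-7.5,-5.2],0.167],[[-5.2,-7.5,-8.5],0.167],[[-7.2,-7.5,-11.8],0.167],[[-9.2,-7.5,-15],0.167],[[-11.2,-7.5,-18.2],0.167],[[-12.2,-7.5,-19.8],0.167],[[-12.4,-7.5,-20.1],0.167],[[-12.4,-7.5,-20.1],0.167],[[-12.4,-7.5,-20.1],0.167],[[-12.4,-7.5,-20.1],0.167]]'
python3 - <<'E'
from h import *
T=snap("top");S=snap("side");np.save('SB.npy',S['f']);np.save('TB.npy',T['f']);go(.5208,.354,.0195,83.7)
s=manip.sense()['tcp_pos']; z=s[2]+.001
a=np.radians(-6.3); u=np.array([np.cos(a),np.sin(a),0]); P=[np.r_[s[:2],z]+k*.068*u for k in(1,-1)]
for n,c in(('S',S),('T',T)):
    q=proj(c,P); print(n,q.round(1).tolist())
    m=cv2.inRange(hsv(c),(105,120,50),(130,255,255)); x,y,w,h=cv2.boundingRect(q.astype(np.float32)); k=np.zeros_like(m); y=max(y-12,0);k[y:y+h+24,max(x-12,0):x+w+24]=m[y:y+h+24,max(x-12,0):x+w+24]; ys,xs=np.nonzero(k)
    if len(xs): print('blue',len(xs),xs.min(),xs.max(),ys.min(),ys.max(), [(int(xs[i]),int(ys[i])) for i in (xs.argmin(),xs.argmax(),ys.argmin(),ys.argmax())])
E
```

```text
t: 30.63
tcp_pos: [0.5195, 0.3525, 0.0783]
tool_rot: [-0.038, -0.705, 0.707, 0.04]
force: [-0.3, -0.7, -0.1]
finger_gap: 0.117
shift [-0.06, 5.91, -0.14] turn [np.float64(-0.002), np.float64(-3.143)] rows>= 2.0 now [520.1 352.6  78.6] yaw -96.4 t 30.7333
S [[134.0, 312.8], [192.4, 343.8]]
blue 191 144 192 321 346 [(144, 321), (192, 342), (144, 321), (189, 346)]
T [[129.4, 129.5], [115.8, 182.8]]
blue 155 115 130 131 183 [(115, 180), (130, 131), (130, 131), (116, 183)]
```

```bash
python3 - <<'E'
from h import *
T=snap("top");S=snap("side"); s=manip.sense()['tcp_pos']; print(s); z=s[2]+.0011
for n,c,box in(('S',S,(125,305,205,360)),('T',T,(105,122,140,190))):
    m=cv2.inRange(hsv(c),(108,150,50),(130,255,255)); x0,y0,x1,y1=box; ys,xs=np.nonzero(m[y0:y1,x0:x1]); p=np.c_[xs+x0,ys+y0].astype(np.float32)
    w=ray(c,p,z)[:,:2]*1000; vx,vy,cx,cy=cv2.fitLine(w.astype(np.float32),cv2.DIST_HUBER,0,.01,.01).ravel()
    if vx<0: vx,vy=-vx,-vy
    t=(w-[cx,cy])@[vx,vy]; q=np.array([cx,cy])+np.array([vx,vy])*(s[0]*1000-cx)/vx
    print(n,'line at tcp x: y=',q[1].round(1),'ang',np.degrees(np.arctan2(vy,vx)).round(1),'ends',(np.array([cx,cy])+t.min()*np.array([vx,vy])).round(1),(np.array([cx,cy])+t.max()*np.array([vx,vy])).round(1))
    c['f']=c['f']
E
```

```text
[0.52062986 0.35306194 0.0788684 ]
S line at tcp x: y= 351.3 ang -6.9 ends [452.8 359.6] [521.3 351.2]
T line at tcp x: y= 350.5 ang -6.3 ends [452.3 358.1] [586.3 343.3]
```

```bash
python3 -m jog '[[[0,2,0],0],[[0,3.5,0],0],[[0,4.5,0],0],[[0,4.8,0],0],[[0,4.8,0],0],[[0,4.8,0],0],[[0,4.8,0],0]]'
python3 - <<'E'
from h import *
T=snap("top");S=snap("side"); s=manip.sense()['tcp_pos']; print(s); z=s[2]+.0011
for n,c,box,nb in(('S',S,(125,305,205,375),(150,420,320,560)),('T',T,(105,122,140,195),(140,180,250,290))):
    m=cv2.inRange(hsv(c),(108,150,50),(130,255,255)); x0,y0,x1,y1=box; ys,xs=np.nonzero(m[y0:y1,x0:x1]); p=np.c_[xs+x0,ys+y0].astype(np.float32)
    w=ray(c,p,z)[:,:2]*1000; vx,vy,cx,cy=cv2.fitLine(w.astype(np.float32),cv2.DIST_HUBER,0,.01,.01).ravel()
    if vx<0: vx,vy=-vx,-vy
    t=(w-[cx,cy])@[vx,vy]; q=np.array([cx,cy])+np.array([vx,vy])*(s[0]*1000-cx)/vx
    print(n,'line at tcp x: y=',q[1].round(1),'ang',np.degrees(np.arctan2(vy,vx)).round(1),'ends',(np.array([cx,cy])+t.min()*np.array([vx,vy])).round(1),(np.array([cx,cy])+t.max()*np.array([vx,vy])).round(1))
save(S,'p1.png',(100,260,240,410),2.6);save(T,'p2.png',(90,110,200,215),3.6)
a=cv2.imread('pics/p1.png');b=cv2.imread('pics/p2.png');H=max(a.shape[0],b.shape[0]);o=np.zeros((H,a.shape[1]+b.shape[1],3),np.uint8);o[:a.shape[0],:a.shape[1]]=a;o[:b.shape[0],a.shape[1]:]=b;cv2.imwrite('pics/p.png',o);print(o.shape)
f=S['f']; 
# notebook edges in side image along row/col through its middle: column profile
for x in(165,): print([(y,*f[y,x].tolist()) for y in list(range(306,322))+list(range(362,384))])
E
```

```text
t: 31.42
tcp_pos: [0.5216, 0.3544, 0.0316]
tool_rot: [0.039, 0.706, -0.706, -0.038]
force: [0.1, 0.7, 0.6]
finger_gap: 0.117
[0.52159541 0.35444532 0.03171216]
S line at tcp x: y= 352.7 ang -6.4 ends [456.6 360. ] [521.8 352.7]
T line at tcp x: y= 352.2 ang -6.3 ends [454.1 359.7] [585.1 345.2]
(390, 760, 3)
[(306, 49, 50, 50), (307, 48, 47, 49), (308, 49, 49, 50), (309, 48, 48, 50), (310, 47, 49, 51), (311, 48, 49, 52), (312, 50, 51, 53), (313, 51, 50, 54), (314, 49, 49, 55), (315, 55, 53, 56), (316, 49, 51, 52), (317, 53, 52, 53), (318, 51, 50, 52), (319, 53, 54, 54), (320, 47, 48, 51), (321, 40, 43, 41), (362, 48, 181, 86), (363, 52, 183, 88), (364, 51, 183, 86), (365, 49, 180, 82), (366, 52, 181, 85), (367, 48, 181, 83), (368, 50, 181, 86), (369, 51, 182, 85), (370, 52, 181, 84), (371, 51, 181, 85), (372, 53, 180, 86), (373, 51, 166, 79), (374, 76, 155, 76), (375, 142, 138, 76), (376, 175, 127, 80), (377, 177, 124, 77), (378, 179, 126, 80), (379, 183, 129, 81), (380, 180, 128, 79), (381, 181, 129, 81), (382, 182, 130, 80), (383, 180, 128, 81)]
```

The pen's true y is known from the grip: at this spot the side camera reads −1.7 mm and the top −2.2 mm. Allowing for the visible side walls, the notebook centre is near y = 352, so I'll shift −2.5 mm and lower the pen.

```bash
python3 -m jog '[[[0,0,0.25],0],[[0,0,0.25],0],[[0,0.5,0.25],0],[[0,0.9,0.25],0],[[0,1.1,0.25],0],[[0,1.2,0.25],0],[[0,1.3,0.25],0],[[0,1.35,0.25],0],[[0,1.35,0.25],0],[[0,1.35,0.25],0]]'
```

```text
t: 32.35
tcp_pos: [0.5202, 0.3514, 0.0184]
tool_rot: [-0.039, -0.706, 0.706, 0.039]
force: [-1.9, -1.5, 8.7]
finger_gap: 0.116
```

Contact. Release and rise clear.

```bash
python3 -m jog '[[[0,0,0],0],[[0,0,0],0],[[0,0,0],0],[[0,0,0],0],[[0,-1,0],0],[[0,-3,0],0],[[0,-6,0],0],[[0,-10,0],0],[[0,-14,0],0],[[0,-18,0],0],[[0,-20,0],0],[[3,-20,0],0],[[7,-20,0],0],[[11,-20,0],0],[[14,-20,0],0],[[14,-20,0],0],[[14,-20,0],0]]' 3.5
python3 - <<'E'
from h import *
T=snap("top");S=snap("side");np.save('SC.npy',S['f']);np.save('TC.npy',T['f'])
for n,c,box,nb in(('S',S,(115,300,210,385),(150,420,320,560)),('T',T,(105,130,162,195),(140,180,250,290))):
    h=hsv(c); x0,y0,x1,y1=box
    def big(m):
        k=np.zeros_like(m);k[y0:y1,x0:x1]=m[y0:y1,x0:x1]; return max(cv2.findContours(k,0,cv2.CHAIN_APPROX_NONE)[0],key=cv2.contourArea)[:,0].astype(float)
    p=big(cv2.inRange(h,(105,130,50),(130,255,255))); g=big(cv2.inRange(h,(40,80,40),(80,255,255))|cv2.inRange(h,(85,60,30),(135,255,255)))
    print(n,'pen',rect(c,p,.0195),'note',rect(c,g,.014),len(p))
a=cv2.resize(S['f'][95:385,110:330],None,fx=1.9,fy=1.9);b=cv2.resize(T['f'][100:260,90:450],None,fx=1.03,fy=1.03)
o=np.zeros((a.shape[0],a.shape[1]+b.shape[1],3),np.uint8);o[:,:a.shape[1]]=a;o[:b.shape[0],a.shape[1]:]=b
cv2.imwrite('pics/z.png',o[...,::-1]);print(o.shape)
E
```

```text
t: 33.77
tcp_pos: [0.3798, 0.3672, 0.2181]
tool_rot: [0.038, 0.706, -0.706, -0.038]
force: [-0.3, -0.2, 0.2]
finger_gap: 0.413
S pen [519.3 352.9 133.4  10.6  -6.3] note [520.1 352.8 152.7 108.7  -6.1] 112
T pen [518.7 349.8 133.2  10.7  -6.3] note [521.4 346.8 150.5 107.9  -6.1] 101
(551, 789, 3)
```

View pics/z.png

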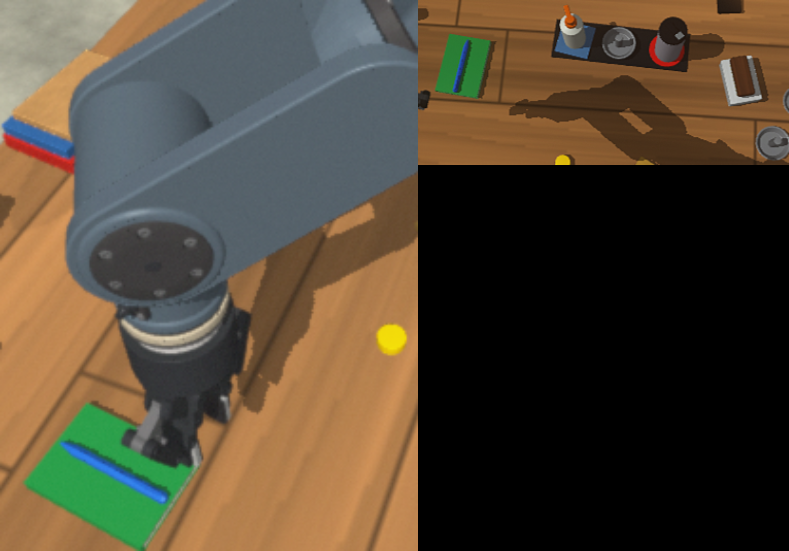

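The last picture shows the bottle on the tile (572,35), the dish between (620,42), the mug on the coaster (668,42), the brush on the tin (742,77) and the pen on the notebook. One numeric check of the dish and brush in that same top image before handing in.

```bash
python3 - <<'E'
from h import *
T=snap("top"); f=T['f'].astype(float); sat=(f.max(2)-f.min(2))/f.max(2); h=hsv(T)
r=np.clip((f[...,0]-f[...,1]-20)/150,0,1); print('red',rect(T,blob(T,(0,180,120),(8,255,255),(430,170,520,250)),.010))
P=proj(T,ring(.603,-.0365,.042,.022)); x0,y0=P.min(0).astype(int)-4; x1,y1=P.max(0).astype(int)+5
m=((sat<.3)&(f.max(2)>75)).astype(np.uint8); k=np.zeros_like(m);k[y0:y1,x0:x1]=m[y0:y1,x0:x1]; ct=max(cv2.findContours(k,0,cv2.CHAIN_APPROX_NONE)[0],key=cv2.contourArea)[:,0].astype(float)
print('dish',rect(T,ct,.022))
print('mat',rect(T,blob(T,(0,0,0),(180,255,255*60//255),(300,160,510,250)),.004))
q=proj(T,[[.524,-.331,.07]])[0].astype(int); b=[(q[0]-25)*1.42,(q[1]-28)*1.42,(q[0]+25)*1.42,(q[1]+28)*1.42]
print('brush',rect(T,blob(T,(0,70,20),(20,255,125),b),.070), 'tin', rect(T,blob(T,(0,0,120),(180,60,255),b),.035))
s=manip.sense(); print(s['t'],s['force'])
E
```

```text
red [ 582.1 -137.9   85.4   46.8   44.3]
dish [600.5 -36.8  82.1  72.4 -26.8]
mat [621.1 -45.4 350.9 138.7  87.1]
brush [ 523.5 -326.1   97.4   41.7   14. ] tin [ 523.6 -329.3  110.6   82.8   13.8]
33.9167 [ 1.19866755 -0.15004447  0.85117193]
```

```bash
python3 -c "
from station import workorder
print(workorder.sign_off())"
```

```text
the job is handed in; nothing more can be done
None
```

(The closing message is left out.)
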